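# Isolate the carving lathe and snap its depth gauge into the spring clips

### The arm

A 6-joint arm with a two-finger parallel gripper is mounted at the origin on the work surface. World frame = base frame: x ahead of the robot, y to its left, z up, the work surface at z = 0. Lengths are in m, angles in rad, forces in N, time in s.
With the tool pointing down it reaches from about 0.35 to 0.85 m from the base axis. Payload 8.1 kg.
Tool frame: the origin (TCP) lies on the front face of the gripper's body, between the roots of the fingers; the fingertips stand 84 mm ahead of it and the grasp point (between the pads) lies 65 mm ahead of it; z points along the fingers, y is the direction in which the jaws open and shut (so a half turn about z gives the same grasp; the last joint's range is limited). The gripper opens to 93 mm and grips with 3 to 60 N. Pads are 15 mm wide; open, the fingers measure 128 mm over their backs; the gripper's body (75 mm by 188 mm) begins 65 mm behind the grasp point.
Start: joints at [1.06, 0.13, 1.488, -0, 1.523, -0.085], TCP at [0.248, 0.546, 0.303] pointing down, gripper open.
Joint ranges: [-2.96, 2.96], [-0.89, 2.26], [0.02, 2.5], [-1.34, 4.48], [0, 2.73], [-2.66, 2.66]. Speed limits (rad/s): [2.39, 2.39, 2.79, 3.14, 3.14, 3.14].

### API

Orientations are given as a 3x3 rotation matrix whose columns are the frame's x, y, z axes.
In Python, from cell import sense, camera, camera_params, finish_job gives the robot as it stands. The module is installed in compiled form; this text tells all that it offers.
- The arm moves only by the tool apply_moves, never from a script. Its arguments are lists of equal length, an entry for each row: "travel": the shift along the tool's x, y, z in mm, a list of three; "spin": the turn about the tool's z in degrees. A call has 1 to 5 rows; each row is the pose to reach, as a shift and turn from the pose commanded when the call began, along the tool's axes at that moment; what a row does not reach only later rows make up. A row lasts 1/8 s, in which the tool goes at most 62.5 mm and 10.7 degrees, less where a joint would pass 70% of its speed; a pose out of reach is approached as far as the arm can. A call with a gripper value outside its range is refused whole. "gripper" is the gripper's target within -1 to 1 (shut at 1, half-way at 0, fully open at -1), set as the call begins (left out, the last holds). The fingers move at their own pace and stop on an object; "squeeze" is the grip in N (left out, the last holds). Time passes only in rows, so rows that repeat a pose let the fingers close. It gives the time, the measured TCP pose, the force and the opening at its end, in the units of the state.
- sense(): the state, without advancing time (a new reading comes with each control period).
- camera(name): name is "side" or "top" or "wrist"; returns the picture (384x512x3 uint8, red, green, blue); there is no depth.
- camera_params(name): a dict with "K" (3x3 intrinsics, pixels), "D" ([k1, k2, p1, p2, k3] as OpenCV has them; the pictures are not rectified), "eye" and "rotation" of the camera in the world. Camera axes: x right, y down, z forward; pixel columns grow to the right and rows downward; lengths in m; the calibration is good to about 2 mm. A picture is of the moment at which its call begins: read the wrist's pose just before it. camera_params takes no time and is no camera call; for the wrist camera it gives the pose at the moment of the call.
- finish_job(): hands the job in, once; it reports no verdict.
The state is a dict: "t": time; "joint_pos": joint angles; "qvel": joint speeds; "joint_efforts": joint torques, N m; "position": TCP position; "eef_rot": TCP orientation; "wrist_force": force on the tool from outside, world axes, zero at the start; "torque": the same for the moment, N m; "finger_gap": opening from 0.0 (shut) to 1.0 (fully open).
Only numpy, scipy, OpenCV 4.12 (cv2) and the standard library are available. Lean on these libraries where they do the work, as an engineer would, in place of code of your own. Each camera call takes 0.05 s, during which the arm holds its last target.

### The job

Make the carving lathe safe and refit its brass depth gauge. First swing the isolator's handle round to off, until the padlock hole in its end lines up with the hole in the hasp; then press the gauge into the two spring clips of the sloping cradle under the pipe, thin rod towards the upright scale plate, until both ends have snapped fully home, and let go. Leave every other thing on the bench standing where it is.

Things in the scene. Friction and masses are not known exactly. Their poses are not given: they have to be found in the camera images.
- gauge: Brass depth gauge, about 0.28 kg, lying on the bench. Origin: centre of its underside (axis 13 mm above). Its y is the long axis, z up. Middle: square grip block 26 (x) x 44 (y) x 26 (z) mm, held by its flat x sides. A round journal of 18 mm diameter runs on to y = +52 and to -52 mm. Beyond +y a steel rod (8 mm diameter) reaches y = +80; beyond -y a cap (24 mm diameter) ends at -58.
- gauge_mid (a point): Centre of the gauge's grip block, on the gauge axis.
- end_rod (a point): Point on the gauge axis in the middle of the rod-side journal (gauge y = +35 mm).
- end_cap (a point): Point on the gauge axis in the middle of the cap-side journal (gauge y = -35 mm).
- cradle: Sloping steel plate (85 x 150 mm) on the stand, with two spring clips. Origin: centre of its upper face, 85 mm above the bench. z is its normal, leaning 30 degrees from vertical to the stand's front (robot side); y runs level along the line of clips; x points up the slope. The gauge goes in along -z with its y and z along the cradle's. A scale plate stands across y = +94 mm, 45 mm wide, 25 mm high.
- clip_rod (a point): Centre of the clip next to the scale plate, cradle (0, +35, 30) mm: where end_rod lies fully home. The clip is 14 mm wide along y; between the two clips the plate is bare. Two sprung jaws with round noses of 3 mm radius, 17 mm between nose centres at rest, 38 mm above the plate, flared above to 49 mm, over a V saddle.
- clip_cap (a point): Centre of the other, like clip, cradle (0, -35, 30) mm: where end_cap lies fully home. Coming in along -z the journals meet the noses with the gauge axis about 46 mm above the plate; the push needed grows to about 15 N for both clips together; past 38 mm they snap down; fully home the axis is 30 mm above the plate. A gauge just laid on the noses stays up there.
- stand: Fixed stand that carries the cradle: foot 150 x 190 mm, 30 mm high. Origin: centre of the foot's underside, right below the cradle's origin; x level, away from the robot; y as the cradle's. A pipe of 40 mm diameter, 210 mm long, runs along y over the clips at x = 22, axis at z = 226 mm: a vertical gripper does not fit under it. Posts 16 x 12 mm at x = 50, y = +88 and -88 mm.
- pivot (a point): On the vertical axis of the isolator handle, 60 mm above the bench, over the middle of the fixed grey isolator box (100 x 100 x 52 mm). Its axes are the box's own (z up).
- handle (a joint): Isolator handle angle (rad) about the vertical pivot, counter-clockwise from above positive. 0 is on, pi/2 is off (holes in line); stops at -0.02 and pi/2 + 0.02. At angle a the handle points at a + 0.75 pi from the box's own x axis. It stays where it is left; turns with about 0.15 N m (3 N at the grip).
- handle_grip (a point): On the handle's upright round black grip, 18 mm diameter, 58 mm from the pivot axis; this point is 94 mm above the bench, the grip's top 112 mm, the top of the flat handle arm under it 77 mm. It can be pinched from above or pushed sideways.
- handle_hole (a point): Centre of the 9 mm padlock hole in the handle's end tab, 88 mm from the pivot axis, 60 mm above the bench.
- hasp_hole (a point): Top centre of the 9 mm hole in the hasp lug fixed to the isolator box, 88 mm from the pivot axis.
- rook1: Bystander: turned maple rook blank, 38 mm diameter, 60 mm tall, standing 60-80 mm beside the gauge. Origin: centre of its foot.
- rook2: Bystander: the other rook blank, same shape, on the opposite side of the gauge. Origin: centre of its foot.
- pawn: Bystander: small boxwood pawn, 28 mm diameter foot, 51 mm tall, standing close to the gauge's capped end. Origin: centre of its foot.
- mallet: Bystander: black horn mallet lying down at the far side of the bench, about 220 mm long, 44 mm high. Origin: under the middle of the head.
- chisel: Bystander: slim wooden-handled awl, 190 mm long, lying nearer the robot, left of centre.
- brush: Bystander: bench brush, 180 mm long, lying at the far right of the bench.
- cup: Bystander: open tin cup, 68 mm diameter, 85 mm high, at the far left. Origin: centre of its foot.
Not all that is in view belongs to the job. There is more than one size of the gauge; the one meant has the size given above.

How it is judged:
On the way, in this order (a step that is already met when the one before it is completed fails the run):
1. the isolator handle is at off: its padlock hole within 4 mm of the hasp's hole (horizontal distance between handle_hole and hasp_hole below 0.004 m), for 0.2 s.
2. the gripper presses the gauge fully home in both clips, rod towards the scale plate (z of end_rod in the frame of cradle between 0.027 and 0.0325 m and distance between end_rod and clip_rod below 0.01 m and z of end_cap in the frame of cradle between 0.027 and 0.0325 m and distance between end_cap and clip_cap below 0.01 m and contact force between the fingers and gauge above 0.5 N).
At the end, for the whole second after the job is handed in: The gauge rests fully home: axis 27 to 32.5 mm above the cradle plate at both journals, end_rod and end_cap each within 10 mm of clip_rod and clip_cap (rod to the scale plate); handle hole still within 4 mm horizontally of the hasp hole; bystanders in place; gripper clear (z of end_rod in the frame of cradle between 0.027 and 0.0325 m and distance between end_rod and clip_rod below 0.01 m and z of end_cap in the frame of cradle between 0.027 and 0.0325 m and distance between end_cap and clip_cap below 0.01 m and horizontal distance between handle_hole and hasp_hole below 0.004 m and linear speed of gauge below 0.02 m/s); the robot touches nothing.
It fails at once if a rook blank or the pawn is moved more than 30 mm or knocked over (distance of any of rook1, rook2, pawn from where it was at the start of the episode above 0.03 m or angle between any of rook1, rook2, pawn's own z axis and vertical above 0.5 rad).
It fails at once if the mallet, awl, brush or cup is moved more than 30 mm (distance of any of mallet, chisel, brush, cup from where it was at the start of the episode above 0.03 m).
It also fails if it takes over 59 s, if anything falls off the work surface, if the arm or the gripper's body presses on something with over 40 N, if the wrist force passes 120 N, or if a joint passes its speed limit or range.

## Working session

There is one attempt and no reset: what is moved stays moved. The work goes in short steps, Python scripts to look and compute and a tool call to move; the robot and the scene stay as the last step left them, time stands still between calls to the robot, and variables do not carry over. Pictures are saved under pics/ and viewed, and the job is handed in when it is done.

Besides the shell and the picture viewer there is one more tool, called after "Emit:" as name(argument=value, ...) on one line, values as JSON. apply_moves: Moves the arm, as the interface text tells. Its arguments: {"type":"object","properties":{"travel":{"type":"array","items":{"type":"array","items":{"type":"number"}}},"spin":{"type":"array","items":{"type":"number"}},"gripper":{"type":"number"},"squeeze":{"type":"number"}},"required":["travel","spin"]}

```bash
ls; mkdir -p pics; python3 - <<'E'
from cell import *
import cv2
s=sense();print(s)
for n in ["side","top","wrist"]:
    p=camera_params(n);print(n,p)
    cv2.imwrite(f"pics/{n}0.png",cv2.cvtColor(camera(n),cv2.COLOR_RGB2BGR))
E
```

```text
pics
{'t': 0.0, 'joint_pos': array([ 1.05958685e+00,  1.31129498e-01,  1.48926777e+00, -2.23698064e-05,
        1.52304310e+00, -8.53854161e-02]), 'qvel': array([ 5.82372018e-05,  3.12297750e-03, -5.77547144e-05,  6.40779725e-04,
       -3.79739142e-04,  5.23096694e-05]), 'joint_efforts': array([-9.42757179e-04, -5.59817362e+01, -4.91768789e+01,  7.65357306e-02,
        3.50624369e-02,  2.41891883e-05]), 'position': array([0.24761134, 0.54605643, 0.30171257]), 'eef_rot': array([[-9.10699035e-01,  4.13069590e-01, -8.84474999e-04],
       [ 4.13070515e-01,  9.10697599e-01, -1.62242345e-03],
       [ 1.35315471e-04, -1.84289001e-03, -9.99998293e-01]]), 'wrist_force': array([ 0.47758943, -0.24372046,  0.60830117]), 'torque': array([ 0.02580465, -0.0021191 ,  0.01811198]), 'finger_gap': 1.0010006007627508}
side {'K': array([[496.76404341,   0.        , 252.84657299],
       [  0.        , 496.76404341, 182.2607078 ],
       [  0.        ,   0.        ,   1.        ]]), 'D': array([-0.05755242,  0.        ,  0.        ,  0.        ,  0.        ]), 'eye': array([ 0.05495771, -0.62516632,  0
[... 375 characters left out ...]
0.        ,  0.        ,  0.        ]), 'eye': array([0.40869205, 0.01405414, 1.30510806]), 'rotation': array([[-0.02351786, -0.98765638,  0.15486051],
       [-0.99963174,  0.02113414, -0.01702131],
       [ 0.01353836, -0.15520378, -0.9877897 ]])}
wrist {'K': array([[279.58012112,   0.        , 258.65828924],
       [  0.        , 279.58012112, 196.1330575 ],
       [  0.        ,   0.        ,   1.        ]]), 'D': array([-0.0298002,  0.       ,  0.       ,  0.       ,  0.       ]), 'eye': array([0.18129205, 0.57657894, 0.38347587]), 'rotation': array([[ 0.41336198,  0.87850437,  0.23950353],
       [ 0.91056206, -0.39795732, -0.11183337],
       [-0.00293392,  0.26431049, -0.96443318]])}
```

View pics/side0.png

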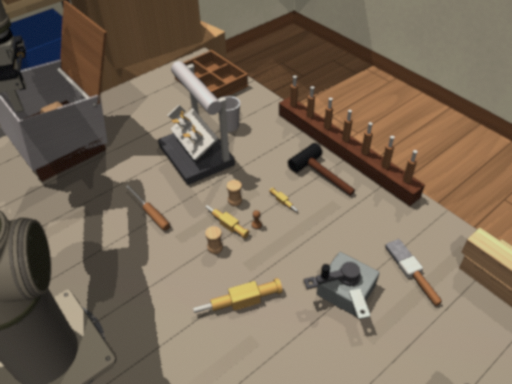

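View pics/top0.png

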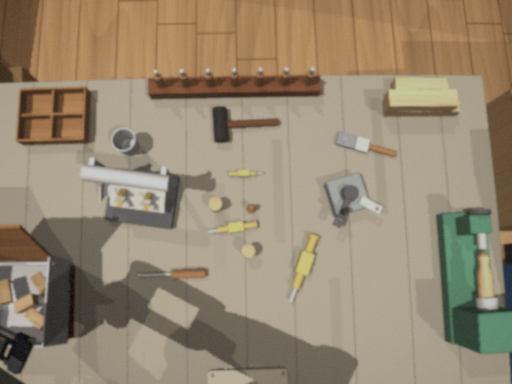

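View pics/wrist0.png

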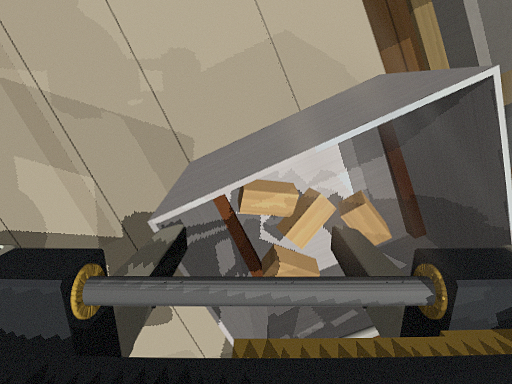

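```bash
cat > h.py <<'E'
import numpy as np, cv2, json
from cell import *
from scipy.optimize import least_squares
def ray(P,uv):
    u=cv2.undistortPoints(np.array(uv,float).reshape(-1,1,2),P["K"],P["D"]).reshape(-1,2)
    return np.c_[u,np.ones(len(u))]@P["rotation"].T
def onz(P,uv,z):
    d=ray(P,uv); return P["eye"]+d*((z-P["eye"][2])/d[:,2])[:,None]
def proj(P,X):
    X=np.atleast_2d(X); c=(X-P["eye"])@P["rotation"]
    return cv2.projectPoints(c,np.zeros(3),np.zeros(3),P["K"],P["D"])[0].reshape(-1,2)
def tri(obs): # list of (P,uv)
    A=np.zeros((3,3));b=np.zeros(3)
    for P,uv in obs:
        d=ray(P,[uv])[0];d/=np.linalg.norm(d);M=np.eye(3)-np.outer(d,d);A+=M;b+=M@P["eye"]
    return np.linalg.solve(A,b)
def crop(src,dst,x,y,w,h,k):
    im=cv2.imread(src)[y:y+h,x:x+w]; im=cv2.resize(im,None,fx=k,fy=k,interpolation=cv2.INTER_CUBIC)
    for i in range(0,w,10):
        cv2.line(im,(i*k,0),(i*k,4 if i%50 else 10),(0,0,255),1)
        if (x+i)%20==0: cv2.putText(im,str(x+i),(i*k,20),0,.35,(0,0,255),1)
    for i in range(0,h,10):
        cv2.line(im,(0,i*k),(4,i*k),(0,0,255),1)
        if (y+i)%20==0: cv2.putText(im,str(y+i),(6,i*k+4),0,.35,(0,0,255),1)
    cv2.imwrite(dst,im)
E
python3 - <<'E'
from h import *
crop("pics/top0.png","pics/c1.png",200,160,190,140,4)
crop("pics/side0.png","pics/c2.png",200,170,200,150,4)
crop("pics/side0.png","pics/c3.png",150,50,110,140,4)
crop("pics/top0.png","pics/c4.png",70,140,120,100,6)
P=camera_params("top")
for n,a,b in [("small",(228,174),(265,173)),("med",(208,232),(258,226)),("large",(315,234),(291,301))]:
    X=onz(P,[a,b],.013);print(n,X.round(3),np.linalg.norm(X[0]-X[1]))
E
```

```text
small [[ 0.648  0.043  0.013]
 [ 0.649 -0.062  0.013]] 0.10582907996834692
med [[ 0.484  0.102  0.013]
 [ 0.498 -0.038  0.013]] 0.14126811144641926
large [[ 0.471 -0.198  0.013]
 [ 0.288 -0.124  0.013]] 0.19742502129775596
```

View pics/c1.png

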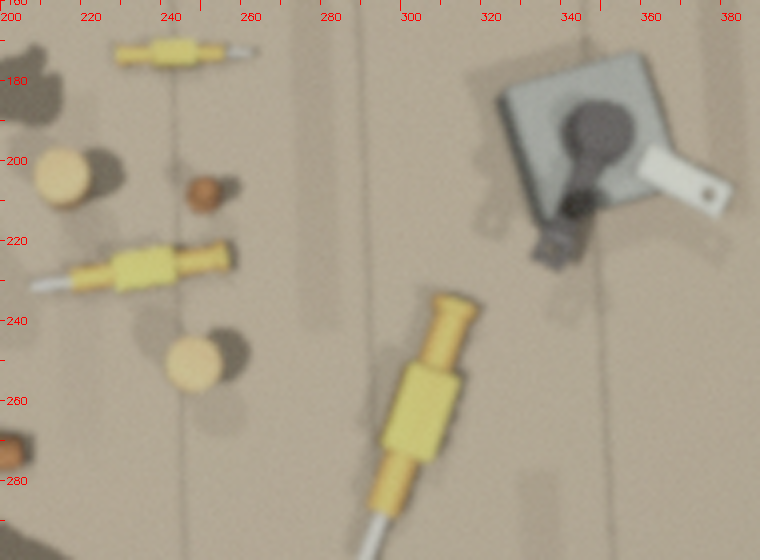

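View pics/c2.png

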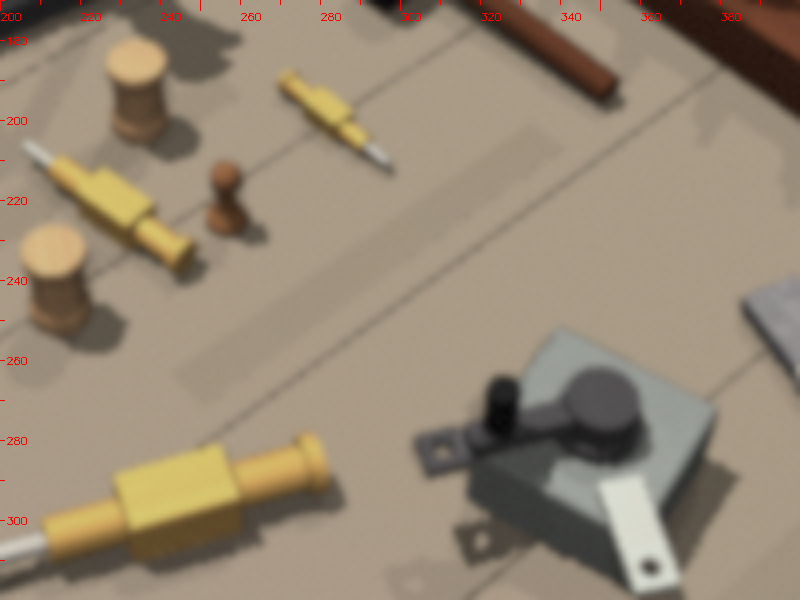

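View pics/c3.png

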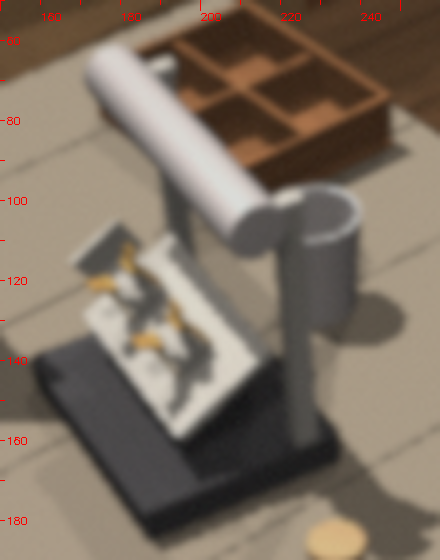

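View pics/c4.png

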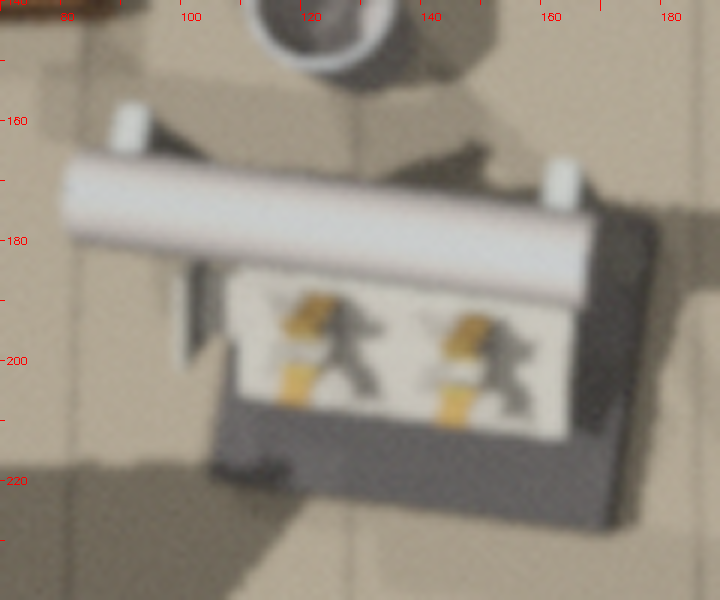

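```bash
cat > fit.py <<'E'
from h import *
T=camera_params("top");S=camera_params("side")
def c1(a,b):return (200+a/4,160+b/4)
def c2(a,b):return (200+a/4,170+b/4)
def c3(a,b):return (150+a/4,50+b/4)
def c4(a,b):return (70+a/6,140+b/6)
print("grip top",tri([(T,c1(578,203)),(S,c2(503,382))]), onz(T,[c1(578,203)],.112),onz(S,[c2(503,382)],.112))
print("tab hole T",onz(T,[c1(557,243)],.060),"S",onz(S,[c2(442,453)],.060))
print("hasp T",onz(T,[c1(708,194)],.056),"S",onz(S,[c2(650,567)],.056),tri([(T,c1(708,194)),(S,c2(650,567))]))
# box corners top z=.052 
print("box T",onz(T,[c1(500,95),c1(640,52)],.052),"S",onz(S,[c2(562,330),c2(715,410)],.052))
# stand
c,s=np.cos(np.pi/6),np.sin(np.pi/6)
def cr(x,y,z): return np.array([x*c-z*s,y,.085+x*s+z*c])
ob=[(T,c4(212,470),(-.075,.095,.03)),(T,c4(612,528),(-.075,-.095,.03)),(T,c4(655,225),(.075,-.095,.03)),
 (T,c4(238,398),cr(-.0425,.075,0)),(T,c4(568,438),cr(-.0425,-.075,0)),
 (S,c3(182,440),cr(-.0425,-.075,0)),(S,c3(275,355),cr(.0425,-.075,0)),(S,c3(85,315),cr(-.0425,.075,0)),(S,c3(338,445),(.075,-.095,.03)),(S,c3(37,358),(-.075,.095,.03)),(S,c3(155,515),(-.075,-.095,.03))]
def w(p,X):
    X=np.array(X);a=p[2];return np.array([p[0]+np.cos(a)*X[0]-np.sin(a)*X[1],p[1]+np.sin(a)*X[0]+np.cos(a)*X[1],X[2]])
def f(p): return np.concatenate([proj(P,w(p,X))[0]-uv for P,uv,X in ob])
r=least_squares(f,[.6,.25,0],loss="soft_l1");print("stand",r.x,f(r.x).reshape(-1,2).round(1).tolist())
# gauge: axis points T and S
ga=onz(T,[c1(146,268)],.026);print("mid T(top face z=.026)",ga,"S",onz(S,[c2(117,193)],.026))
print("rod tip T",onz(T,[c1(33,287)],.013),"S",onz(S,[c2(25,146)],.013)," cap T",onz(T,[c1(230,256)],.013),"S",onz(S,[c2(190,252)],.013))
print("rooks T",onz(T,[c1(62,176),c1(194,364)],.06).round(3).tolist(),"pawn",onz(T,[c1(204,194)],.045).round(3).tolist())
E
python3 fit.py
```

```text
grip top [ 0.52689909 -0.2638022   0.11111608] [[ 0.52531248 -0.2624778   0.112     ]] [[ 0.52807923 -0.26504839  0.112     ]]
tab hole T [[ 0.50336116 -0.25855917  0.06      ]] S [[ 0.50117761 -0.2532487   0.06      ]]
hasp T [[ 0.53479232 -0.36664646  0.056     ]] S [[ 0.53501502 -0.36803105  0.056     ]] [ 0.53532286 -0.36738744  0.05459969]
box T [[ 0.60766514 -0.22592237  0.052     ]
 [ 0.63602201 -0.32622684  0.052     ]] S [[ 0.61151671 -0.23642582  0.052     ]
 [ 0.634743   -0.32666613  0.052     ]]
stand [ 0.58353062  0.28155813 -0.16345767] [[0.1, 0.6], [0.3, 0.7], [1.8, -1.5], [1.9, -1.3], [0.9, -0.1], [-1.0, -0.4], [-0.6, -1.2], [-0.1, -0.2], [1.4, -3.1], [-1.5, -1.0], [-2.7, -0.0]]
mid T(top face z=.026) [[0.49535356 0.02215491 0.026     ]] S [[0.49847782 0.02195392 0.026     ]]
rod tip T [[0.48465008 0.10167571 0.013     ]] S [[0.48457417 0.09966726 0.013     ]]  cap T [[ 0.50333046 -0.03696217  0.013     ]] S [[ 0.50935904 -0.03414366  0.013     ]]
rooks T [[0.557, 0.078, 0.06], [0.428, -0.009, 0.06]] pawn [[0.544, -0.019, 0.045]]
```

Three things could be taken for the gauge in the top picture: the small one at (245,173), about 106 mm long; the middle one at (233,227), about 141 mm; and the large one at (304,265), about 197 mm. The description gives 138 mm, with rook blanks on both sides and the pawn at the cap. That is the middle one, and its rod already points to the scale-plate side. The close crop (c1/c2) confirms it.

The handle comes first. I work out the shift to its grip.

```bash
cat >> h.py <<'E'
def go(target,yawy=None,pos=None,R=None):
    s=sense(); R=s["eef_rot"] if R is None else R; p=s["position"] if pos is None else pos
    d=R.T@(np.array(target)-p)*1000
    a=np.degrees(np.arctan2(R[1,1],R[0,1]))
    print("t",s["t"],"pos",s["position"].round(4),"shift tool mm",d.round(1),"len",np.linalg.norm(d).round(0),"y-angle",a.round(1),"q",s["joint_pos"].round(2),"F",s["wrist_force"].round(1),"gap",round(s["finger_gap"],2))
    return d
E
python3 -c "
from h import *
go([.528,-.263,.24]); go([.528,-.263,.165])"
```

```text
t 0.15 pos [0.2477 0.5462 0.302 ] shift tool mm [-589.5 -621.    62.8] len 859.0 y-angle 65.6 q [ 1.06  0.13  1.49 -0.    1.52 -0.09] F [-0.2  0.8 -0.2] gap 1.0
t 0.15 pos [0.2477 0.5462 0.302 ] shift tool mm [-589.5 -620.9  137.8] len 867.0 y-angle 65.6 q [ 1.06  0.13  1.49 -0.    1.52 -0.09] F [-0.2  0.8 -0.2] gap 1.0
```

Emit:
apply_moves(travel=[[-42,-44,0],[-84,-88,5],[-126,-133,10],[-168,-177,15],[-210,-221,20]], spin=[0,0,0,0,0], gripper=0)

```text
t: 0.78
position: [0.3479, 0.2566, 0.2824]
eef_rot: [[-0.911, 0.413, 0.0], [0.413, 0.911, -0.0], [-0.0, 0.0, -1.0]]
wrist_force: [0.7, 0.5, 0.5]
finger_gap: 0.525
```

Emit:
apply_moves(travel=[[-42,-44,0],[-84,-88,5],[-126,-133,10],[-168,-177,15],[-210,-221,20]], spin=[0,0,0,0,0])

```text
t: 1.4
position: [0.4479, -0.0316, 0.2627]
eef_rot: [[-0.911, 0.413, 0.001], [0.413, 0.911, 0.0], [-0.001, 0.0, -1.0]]
wrist_force: [0.8, 0.4, -0.5]
finger_gap: 0.501
```

```bash
python3 -c "
from h import *
go([.528,-.263,.24])"
```

```text
t 1.4 pos [ 0.4479 -0.0316  0.2627] shift tool mm [-168.5 -177.6   22.7] len 246.0 y-angle 65.6 q [-0.18 -0.27  1.94  0.    1.47 -1.33] F [ 0.8  0.4 -0.5] gap 0.5
```

Emit:
apply_moves(travel=[[-42,-44,5],[-84,-88,10],[-126,-133,15],[-168,-177,20],[-168,-177,20]], spin=[0,0,0,0,0])

```text
t: 2.02
position: [0.5272, -0.2636, 0.2403]
eef_rot: [[-0.909, 0.417, -0.003], [0.417, 0.909, 0.001], [0.003, -0.0, -1.0]]
wrist_force: [-0.2, 1.2, -0.8]
finger_gap: 0.501
```

```bash
python3 -c "
from h import *
go([.528,-.263,.165])
P=camera_params('wrist');im=camera('wrist')
cv2.imwrite('pics/w1.png',cv2.cvtColor(im,cv2.COLOR_RGB2BGR))
for n,X in dict(grip=[.528,-.263,.112],hasp=[.535,-.3673,.056],piv=[.5785,-.291,.06]).items(): print(n,proj(P,X).round(0))
cv2.imwrite('pics/t1.png',cv2.cvtColor(camera('top'),cv2.COLOR_RGB2BGR))
"
```

```text
t 2.025 pos [ 0.5272 -0.2636  0.2403] shift tool mm [-0.7  0.9 75.3] len 75.0 y-angle 65.4 q [-0.55  0.14  1.59 -0.    1.41 -1.69] F [-0.2  1.2 -0.8] gap 0.5
grip [[260. 216.]]
hasp [[171. 244.]]
piv [[255. 252.]]
```

View pics/w1.png

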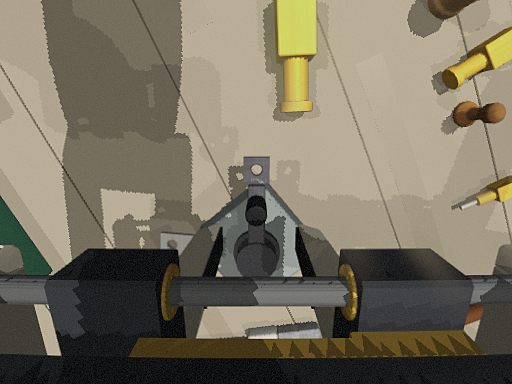

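```bash
python3 -c "
from h import *
crop('pics/w1.png','pics/w1c.png',150,140,180,150,4)"
```

```text
(no output)
```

View pics/w1c.png

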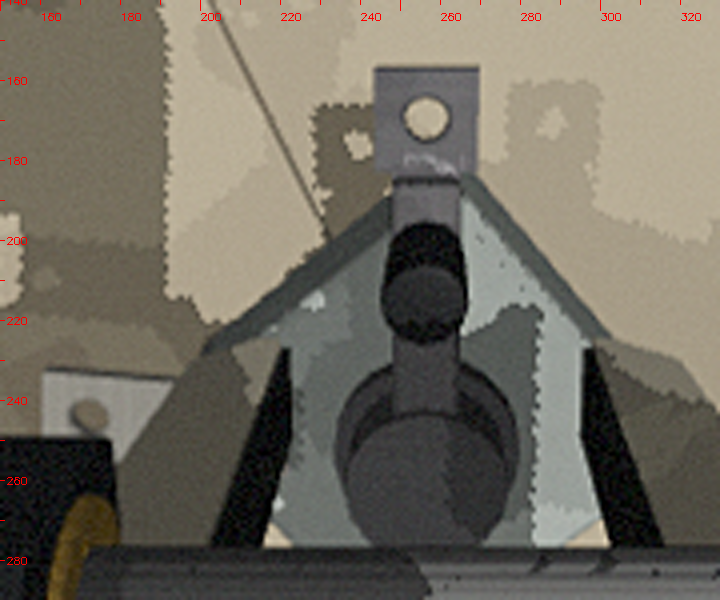

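```bash
python3 -c "
from h import *
P=camera_params('wrist')
g=onz(P,[(256,215.5)],.112)[0];t=onz(P,[(256,169.5)],.06)[0];h=onz(P,[(172.5,244)],.056)[0]
print(g,t,h,np.linalg.norm(t-h))
u=(g-t)[:2];print(np.linalg.norm(u),np.degrees(np.arctan2(-u[1],-u[0])))
u/=np.linalg.norm(u);print('piv',g[:2]+.058*u,t[:2]+.088*u, np.linalg.norm(g[:2]+.058*u-h[:2]))
go([*g[:2],.166])"
```

```text
[ 0.52699043 -0.26254018  0.112     ] [ 0.50115332 -0.25125612  0.06      ] [ 0.5369734  -0.36368428  0.056     ] 0.11806426057455742
0.028193720789311878 156.40724612683283
piv [ 0.5801424 -0.2857537] [ 0.5817977  -0.28647663] 0.08908837304739853
t 2.125 pos [ 0.5272 -0.2603  0.2417] shift tool mm [-0.9 -2.2 75.7] len 76.0 y-angle 65.5 q [-0.55  0.14  1.6   0.    1.41 -1.69] F [0.3 0.9 0.4] gap 0.5
```

Emit:
apply_moves(travel=[[0,-2,35],[0,-2,75],[0,-2,75]], spin=[0,0,0], squeeze=20)

```text
t: 2.5
position: [0.5247, -0.2592, 0.1648]
eef_rot: [[-0.911, 0.412, -0.005], [0.412, 0.911, 0.004], [0.007, 0.001, -1.0]]
wrist_force: [-0.4, 0.4, -0.4]
finger_gap: 0.499
```

Emit:
apply_moves(travel=[[0,0,0],[0,0,0],[0,0,0],[0,0,0]], spin=[0,0,0,0], gripper=1)

```text
t: 3.0
position: [0.5274, -0.2627, 0.1694]
eef_rot: [[-0.911, 0.413, 0.002], [0.413, 0.911, -0.002], [-0.003, -0.001, -1.0]]
wrist_force: [-1.9, -1.8, 5.1]
finger_gap: 0.189
```

```bash
python3 -c "
from h import *
s=sense();p=s['position']
piv=np.array([.5795,-.2875]);a0=np.arctan2(p[1]-piv[1],p[0]-piv[0]);r=np.hypot(*(p[:2]-piv));print(np.degrees(a0),r)
a1=np.radians(-118.5+360)
for k in range(0,11):
  a=a0+(a1-a0)*k/10; go([*(piv+.058*np.array([np.cos(a),np.sin(a)])),p[2]])
"
```

```text
154.57279866971587 0.057659058268861134
t 3.0 pos [ 0.5274 -0.2627  0.1694] shift tool mm [ 0.3  0.  -0. ] len 0.0 y-angle 65.6 q [-0.55  0.2   1.66 -0.    1.28 -1.69] F [-1.9 -1.8  5.1] gap 0.19
t 3.0 pos [ 0.5274 -0.2627  0.1694] shift tool mm [-0.2 -8.8  0. ] len 9.0 y-angle 65.6 q [-0.55  0.2   1.66 -0.    1.28 -1.69] F [-1.9 -1.8  5.1] gap 0.19
t 3.0 pos [ 0.5274 -0.2627  0.1694] shift tool mm [ -2.  -17.4   0. ] len 17.0 y-angle 65.6 q [-0.55  0.2   1.66 -0.    1.28 -1.69] F [-1.9 -1.8  5.1] gap 0.19
t 3.0 pos [ 0.5274 -0.2627  0.1694] shift tool mm [ -5.1 -25.6   0. ] len 26.0 y-angle 65.6 q [-0.55  0.2   1.66 -0.    1.28 -1.69] F [-1.9 -1.8  5.1] gap 0.19
t 3.0 pos [ 0.5274 -0.2627  0.1694] shift tool mm [ -9.4 -33.3   0.1] len 35.0 y-angle 65.6 q [-0.55  0.2   1.66 -0.    1.28 -1.69] F [-1.9 -1.8  5.1] gap 0.19
t 3.0 pos [ 0.5274 -0.2627  0.1694] shift tool mm [-14.8 -40.2   0.1] len 43.0 y-angle 65.6 q [-0.55  0.2   1.66 -0.    1.28 -1.69] F [-1.9 -1.8  5.1] gap 0.19
t 3.0 pos [ 0.5274 -0.2627  0.1694] shift tool mm [-21.3 -46.2   0.1] len 51.0 y-angle 65.6 q [-0.55  0.2   1.66 -0.    1.28 -1.69] F [-1.9 -1.8  5.1] gap 0.19
t 3.0 pos [ 0.5274 -0.2627  0.1694] shift tool mm [-28.5 -51.2   0.1] len 59.0 y-angle 65.6 q [-0.55  0.2   1.66 -0.    1.28 -1.69] F [-1.9 -1.8  5.1] gap 0.19
t 3.0 pos [ 0.5274 -0.2627  0.1694] shift tool mm [-36.4 -55.    0.1] len 66.0 y-angle 65.6 q [-0.55  0.2   1.66 -0.    1.28 -1.69] F [-1.9 -1.8  5.1] gap 0.19
t 3.0 pos [ 0.5274 -0.2627  0.1694] shift tool mm [-44.8 -57.6   0.2] len 73.0 y-angle 65.6 q [-0.55  0.2   1.66 -0.    1.28 -1.69] F [-1.9 -1.8  5.1] gap 0.19
t 3.0 pos [ 0.5274 -0.2627  0.1694] shift tool mm [-53.5 -58.9   0.2] len 80.0 y-angle 65.6 q [-0.55  0.2   1.66 -0.    1.28 -1.69] F [-1.9 -1.8  5.1] gap 0.19
```

Emit:
apply_moves(travel=[[0,-9,-2],[-2,-17,-2],[-5,-26,-2],[-9,-33,-2],[-15,-40,-2]], spin=[-5,-10,-15,-20,-25])

```text
t: 3.62
position: [0.5227, -0.3038, 0.1695]
eef_rot: [[-1.0, -0.014, -0.004], [-0.014, 1.0, 0.003], [0.004, 0.003, -1.0]]
wrist_force: [-7.7, 3.4, 5.1]
finger_gap: 0.186
```

```bash
python3 -c "
from h import *
s=sense();p=s['position']
piv=np.array([.5795,-.2875]);a0=np.arctan2(p[1]-piv[1],p[0]-piv[0]);r=np.hypot(*(p[:2]-piv));print(np.degrees(a0),r)
a1=np.radians(-118.5+360)
for k in range(0,6):
  a=a0+(a1-a0)*k/5; go([*(piv+.058*np.array([np.cos(a),np.sin(a)])),p[2]])
"
```

```text
-163.9719117643301 0.05910814235643946
t 3.625 pos [ 0.5227 -0.3038  0.1695] shift tool mm [-1.1  0.3 -0. ] len 1.0 y-angle 90.8 q [-0.61  0.24  1.61  0.    1.29 -2.2 ] F [-7.7  3.4  5.1] gap 0.19
t 3.625 pos [ 0.5227 -0.3038  0.1695] shift tool mm [-63.4 -42.1  -0.3] len 76.0 y-angle 90.8 q [-0.61  0.24  1.61  0.    1.29 -2.2 ] F [-7.7  3.4  5.1] gap 0.19
t 3.625 pos [ 0.5227 -0.3038  0.1695] shift tool mm [-115.    12.9   -0.4] len 116.0 y-angle 90.8 q [-0.61  0.24  1.61  0.    1.29 -2.2 ] F [-7.7  3.4  5.1] gap 0.19
t 3.625 pos [ 0.5227 -0.3038  0.1695] shift tool mm [-68.6  72.4  -0.1] len 100.0 y-angle 90.8 q [-0.61  0.24  1.61  0.    1.29 -2.2 ] F [-7.7  3.4  5.1] gap 0.19
t 3.625 pos [ 0.5227 -0.3038  0.1695] shift tool mm [-2.7 35.7  0.1] len 36.0 y-angle 90.8 q [-0.61  0.24  1.61  0.    1.29 -2.2 ] F [-7.7  3.4  5.1] gap 0.19
t 3.625 pos [ 0.5227 -0.3038  0.1695] shift tool mm [-28.7 -35.   -0.2] len 45.0 y-angle 90.8 q [-0.61  0.24  1.61  0.    1.29 -2.2 ] F [-7.7  3.4  5.1] gap 0.19
```

Emit:
apply_moves(travel=[[-4,-8,0],[-9,-16,0],[-14,-23,0],[-21,-29,0],[-30,-35,0]], spin=[-4,-8,-12,-16,-20])

```text
t: 4.25
position: [0.5532, -0.3391, 0.1694]
eef_rot: [[-0.935, -0.354, -0.003], [-0.354, 0.935, 0.002], [0.002, 0.003, -1.0]]
wrist_force: [-5.4, 4.9, 4.0]
finger_gap: 0.187
```

```bash
python3 -c "
from h import *
s=sense();p=s['position']
piv=np.array([.5795,-.2875]);a0=np.arctan2(p[1]-piv[1],p[0]-piv[0]);r=np.hypot(*(p[:2]-piv));print(np.degrees(a0),r);go(p)
cv2.imwrite('pics/w2.png',cv2.cvtColor(camera('wrist'),cv2.COLOR_RGB2BGR))
cv2.imwrite('pics/s2.png',cv2.cvtColor(camera('side'),cv2.COLOR_RGB2BGR))
crop('pics/s2.png','pics/s2c.png',260,200,150,140,5)
"
```

```text
-117.00096517510865 0.057928459927690905
t 4.25 pos [ 0.5532 -0.3391  0.1694] shift tool mm [0. 0. 0.] len 0.0 y-angle 110.7 q [-0.63  0.36  1.47 -0.    1.32 -2.56] F [-5.4  4.9  4. ] gap 0.19
```

View pics/w2.png

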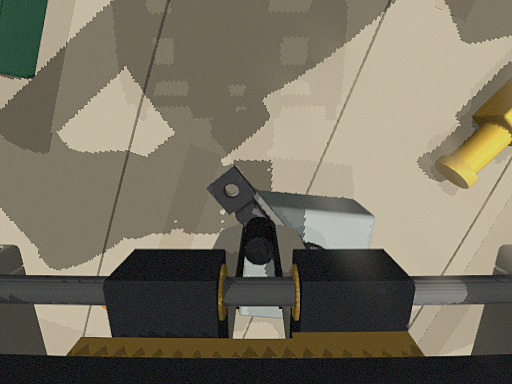

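View pics/s2c.png

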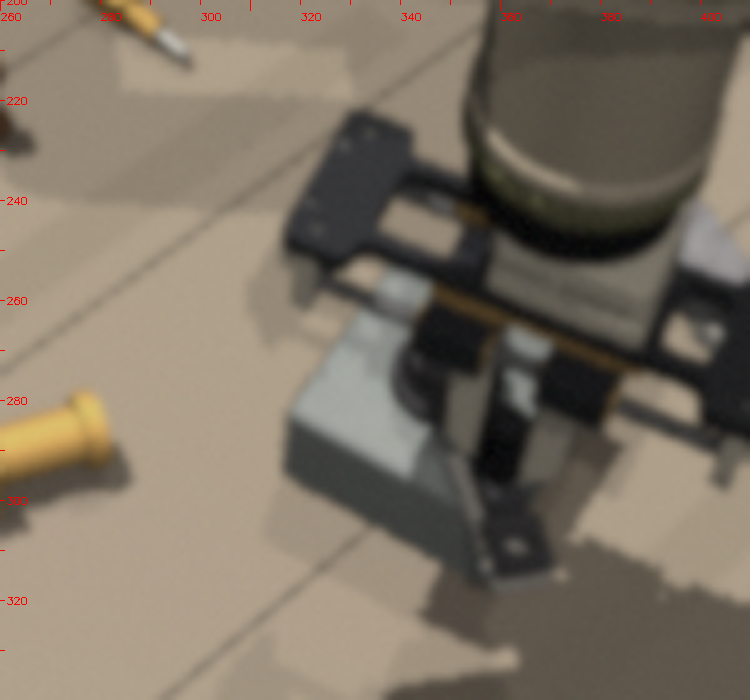

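```bash
python3 -c "
from h import *
crop('pics/w2.png','pics/w2c.png',190,150,90,75,8)
P=camera_params('wrist');print(onz(P,[(231.5,190)],.062), proj(P,[.536,-.3655,.056]))"
```

```text
[[ 0.5368078  -0.36642849  0.062     ]] [[233.87911866 187.40308153]]
```

View pics/w2c.png

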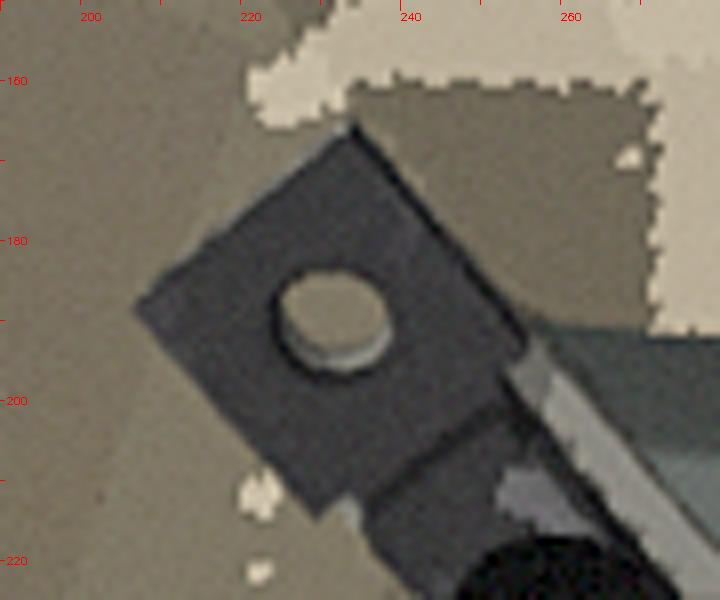

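The handle is at off. Seen through its hole, the hasp hole is concentric apart from the parallax of the slanted view. Next I release and back straight up.

Emit:
apply_moves(travel=[[0,0,0],[0,0,0],[0,0,-30],[0,0,-90],[0,0,-150]], spin=[0,0,0,0,0], gripper=0)

```text
t: 4.97
position: [0.554, -0.3389, 0.321]
eef_rot: [[-0.936, -0.351, -0.0], [-0.351, 0.936, 0.001], [0.0, 0.001, -1.0]]
wrist_force: [0.2, -0.5, -0.5]
finger_gap: 0.499
```

```bash
python3 -c "
from h import *
go([.45,0,.45])
cv2.imwrite('pics/w3.png',cv2.cvtColor(camera('wrist'),cv2.COLOR_RGB2BGR))
"
```

```text
t 4.975 pos [ 0.554  -0.3389  0.321 ] shift tool mm [ -21.7  353.9 -128.7] len 377.0 y-angle 110.6 q [-0.63  0.26  1.31  0.    1.57 -2.56] F [ 0.2 -0.5 -0.5] gap 0.5
```

View pics/w3.png

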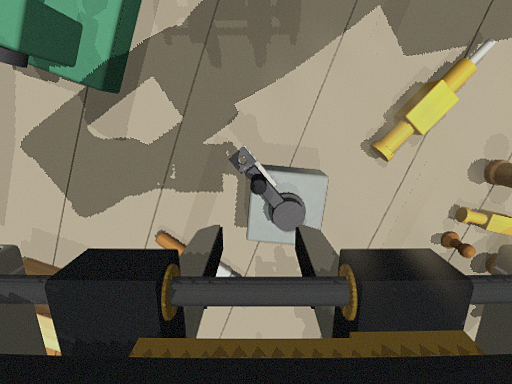

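Emit:
apply_moves(travel=[[-4,60,-20],[-8,120,-40],[-12,180,-60],[-16,240,-80],[-20,300,-100]], spin=[10,20,30,40,50])

```text
t: 5.65
position: [0.4679, -0.0542, 0.4188]
eef_rot: [[-0.869, 0.495, 0.001], [0.495, 0.869, 0.0], [-0.001, 0.001, -1.0]]
wrist_force: [0.6, 0.7, -0.2]
finger_gap: 0.501
```

Emit:
apply_moves(travel=[[0,0,-60],[0,0,-120],[0,0,-180],[0,0,-240],[0,0,-300]], spin=[10,20,30,40,50])

```text
t: 6.28
position: [0.4682, -0.0557, 0.7204]
eef_rot: [[-0.18, 0.984, 0.002], [0.984, 0.18, -0.0], [-0.001, 0.002, -1.0]]
wrist_force: [1.7, -1.0, 0.1]
finger_gap: 0.502
```

```bash
python3 -c "
from h import *
go([.45,0,.45]);print(sense()['eef_rot'].round(3))
"
```

```text
t 6.275 pos [ 0.4682 -0.0557  0.7204] shift tool mm [ 58.2  -8.4 270.3] len 277.0 y-angle 10.4 q [-0.23  0.05  0.79  0.    2.31 -0.41] F [ 1.7 -1.   0.1] gap 0.5
[[-0.18   0.984  0.002]
 [ 0.984  0.18  -0.   ]
 [-0.001  0.002 -1.   ]]
```

Emit:
apply_moves(travel=[[-10,0,-40],[-20,0,-80],[-20,0,-130],[-20,0,-190],[-20,0,-250]], spin=[10,20,20,20,20])

```text
t: 6.9
position: [0.4111, -0.0666, 0.8524]
eef_rot: [[0.162, 0.987, 0.009], [0.987, -0.162, 0.002], [0.003, 0.009, -1.0]]
wrist_force: [0.9, 0.1, -0.6]
finger_gap: 0.501
```

```bash
python3 -c "
from h import *
go([.45,0,.45]);print(sense()['eef_rot'].round(3))
"
```

```text
t 6.9 pos [ 0.4111 -0.0666  0.8524] shift tool mm [ 70.6  24.1 402.8] len 410.0 y-angle -9.3 q [-0.29  0.38  0.02  0.01  2.73 -0.11] F [ 0.9  0.1 -0.6] gap 0.5
[[ 0.162  0.987  0.009]
 [ 0.987 -0.162  0.002]
 [ 0.003  0.009 -1.   ]]
```

Emit:
apply_moves(travel=[[0,0,-60],[0,0,-120]], spin=[0,0])

```text
t: 7.15
position: [0.3836, -0.0612, 0.8729]
eef_rot: [[0.161, 0.985, 0.058], [0.987, -0.161, -0.01], [-0.001, 0.059, -0.998]]
wrist_force: [0.2, 0.7, 0.4]
finger_gap: 0.499
```

```bash
python3 -c "
from h import *
go([.45,0,.45]);print(sense()['eef_rot'].round(3))
"
```

```text
t 7.15 pos [ 0.3836 -0.0612  0.8729] shift tool mm [ 71.5  30.7 425.4] len 432.0 y-angle -9.3 q [-0.3   0.33  0.02  0.02  2.73 -0.12] F [0.2 0.7 0.4] gap 0.5
[[ 0.161  0.985  0.058]
 [ 0.987 -0.161 -0.01 ]
 [-0.001  0.059 -0.998]]
```

Emit:
apply_moves(travel=[[0,0,-60],[0,0,-120],[0,0,-180],[0,0,-240]], spin=[0,0,0,0])

```text
t: 7.65
position: [0.356, -0.0557, 0.8917]
eef_rot: [[0.162, 0.981, 0.107], [0.987, -0.16, -0.024], [-0.007, 0.109, -0.994]]
wrist_force: [-0.6, 0.4, 0.4]
finger_gap: 0.501
```

```bash
python3 -c "
from h import *
go([.45,0,.45]);print(sense()['eef_rot'].round(3))
"
```

```text
t 7.65 pos [ 0.356  -0.0557  0.8917] shift tool mm [ 73.1  34.9 447.7] len 455.0 y-angle -9.3 q [-0.31  0.28  0.02  0.02  2.73 -0.12] F [-0.6  0.4  0.4] gap 0.5
[[ 0.162  0.981  0.107]
 [ 0.987 -0.16  -0.024]
 [-0.007  0.109 -0.994]]
```

Emit:
apply_moves(travel=[[0,0,50],[0,0,100],[0,0,100]], spin=[0,0,0])

```text
t: 8.02
position: [0.3673, -0.0583, 0.7994]
eef_rot: [[0.162, 0.981, 0.107], [0.987, -0.16, -0.024], [-0.006, 0.109, -0.994]]
wrist_force: [-0.5, -1.2, 1.4]
finger_gap: 0.503
```

```bash
python3 -c "
from h import *
go([.45,0,.45]);print(sense()['eef_rot'].round(3))
"
```

```text
t 8.025 pos [ 0.3673 -0.0583  0.7994] shift tool mm [ 73.1  33.5 354.8] len 364.0 y-angle -9.3 q [-0.3  -0.12  0.76  0.01  2.39 -0.13] F [-0.5 -1.2  1.4] gap 0.5
[[ 0.162  0.981  0.107]
 [ 0.987 -0.16  -0.024]
 [-0.006  0.109 -0.994]]
```

The tool keeps a tilt gained at the edge of its reach, so that is how I can tilt it. Now to the gauge.

```bash
python3 -c "
from h import *
go([.489,.024,.25])
"
```

```text
t 8.025 pos [ 0.3673 -0.0583  0.7994] shift tool mm [104.4  46.  557.2] len 569.0 y-angle -9.3 q [-0.3  -0.12  0.76  0.01  2.39 -0.13] F [-0.5 -1.2  1.4] gap 0.5
```

Emit:
apply_moves(travel=[[11,5,60],[22,10,120],[33,14,180],[44,19,240],[55,24,300]], spin=[-4,-8,-12,-15,-18])

```text
t: 8.65
position: [0.4314, -0.0145, 0.5022]
eef_rot: [[-0.151, 0.983, 0.106], [0.988, 0.154, -0.024], [-0.04, 0.101, -0.994]]
wrist_force: [0.8, 0.2, -0.3]
finger_gap: 0.502
```

```bash
python3 -c "
from h import *
go([.489,.024,.25])
"
```

```text
t 8.65 pos [ 0.4314 -0.0145  0.5022] shift tool mm [ 39.3  37.1 255.9] len 262.0 y-angle 8.9 q [-0.15 -0.4   1.61 -0.01  1.82 -0.3 ] F [ 0.8  0.2 -0.3] gap 0.5
```

Emit:
apply_moves(travel=[[9,9,60],[18,18,120],[28,26,180],[39,37,240],[39,37,250]], spin=[0,0,0,0,0])

```text
t: 9.28
position: [0.486, 0.024, 0.253]
eef_rot: [[-0.151, 0.984, 0.097], [0.988, 0.154, -0.023], [-0.038, 0.092, -0.995]]
wrist_force: [0.4, 0.8, -0.5]
finger_gap: 0.503
```

```bash
python3 -c "
from h import *
go([.489,.024,.25])
P=camera_params('wrist')
cv2.imwrite('pics/w4.png',cv2.cvtColor(camera('wrist'),cv2.COLOR_RGB2BGR))
print(proj(P,[[.4954,.0224,.026],[.4847,.1017,.013],[.5033,-.037,.013]]))
crop('pics/w4.png','pics/w4c.png',150,100,200,150,4)
"
```

```text
t 9.275 pos [0.486 0.024 0.253] shift tool mm [-0.3  2.7  3.2] len 4.0 y-angle 8.9 q [-0.04 -0.23  1.93 -0.02  1.34 -0.19] F [ 0.4  0.8 -0.5] gap 0.5
[[248.09160575 181.44089644]
 [248.12130825 107.29747689]
 [246.97328222 225.7918357 ]]
```

View pics/w4.png

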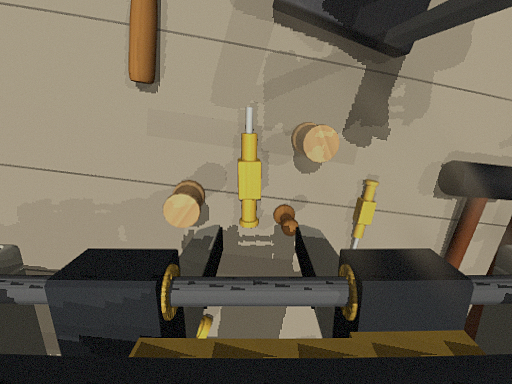

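View pics/w4c.png

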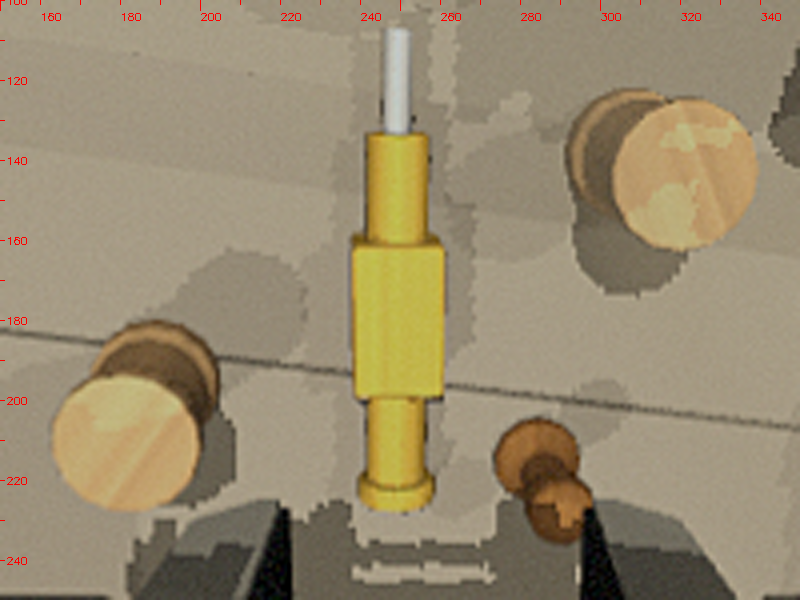

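```bash
python3 -c "
from h import *
P=camera_params('wrist');s=sense();R=s['eef_rot']
m=onz(P,[(249.2,180)],.026)[0];r=onz(P,[(249.3,107)],.013)[0];c=onz(P,[(249.2,226)],.012)[0];print(m,r,c,np.linalg.norm(r-c),np.degrees(np.arctan2(*(r-c)[[1,0]])))
d=(r-c)/np.linalg.norm(r-c); mid=(r-.08*d+c+.058*d)/2;print(mid)
print(R.round(3))
g=np.array([mid[0],mid[1],.024]); go(g-.065*R[:,2])
"
```

```text
[0.497979   0.02323283 0.026     ] [0.48749052 0.10168601 0.013     ] [ 0.50785913 -0.03873908  0.012     ] 0.14189815066782513 98.25317572900315
[0.49925381 0.02058766 0.01242248]
[[-0.15   0.984  0.099]
 [ 0.988  0.153 -0.024]
 [-0.039  0.095 -0.995]]
t 9.325 pos [0.4867 0.0235 0.2548] shift tool mm [  4.1 -10.  165.9] len 166.0 y-angle 8.9 q [-0.05 -0.23  1.93 -0.02  1.34 -0.19] F [-0.4  0.2 -1.1] gap 0.5
```

Emit:
apply_moves(travel=[[5,-10,45],[5,-10,95],[5,-10,135],[5,-10,163],[5,-10,163]], spin=[0,0,0,0,0])

```text
t: 9.95
position: [0.4953, 0.0223, 0.0958]
eef_rot: [[-0.149, 0.983, 0.105], [0.988, 0.152, -0.024], [-0.04, 0.1, -0.994]]
wrist_force: [0.2, 0.2, -0.1]
finger_gap: 0.499
```

Emit:
apply_moves(travel=[[0,0,0],[0,0,0],[0,0,0],[0,0,0]], spin=[0,0,0,0], gripper=1, squeeze=40)

```text
t: 10.45
position: [0.4963, 0.0227, 0.0975]
eef_rot: [[-0.149, 0.983, 0.109], [0.988, 0.153, -0.024], [-0.041, 0.104, -0.994]]
wrist_force: [-3.1, -0.9, 8.2]
finger_gap: 0.28
```

```bash
python3 -c "
from h import *
s=sense();R=s['eef_rot'];go([0,0,0]);print(s['position']+.065*R[:,2],R.round(3))
cv2.imwrite('pics/w5.png',cv2.cvtColor(camera('wrist'),cv2.COLOR_RGB2BGR))
"
```

```text
t 10.45 pos [0.4963 0.0227 0.0975] shift tool mm [  55.6 -501.3   43.3] len 506.0 y-angle 8.8 q [-0.05 -0.02  2.05 -0.02  1.01 -0.19] F [-3.1 -0.9  8.2] gap 0.28
[0.50336369 0.0211315  0.03286331] [[-0.149  0.983  0.109]
 [ 0.988  0.153 -0.024]
 [-0.041  0.104 -0.994]]
```

View pics/w5.png

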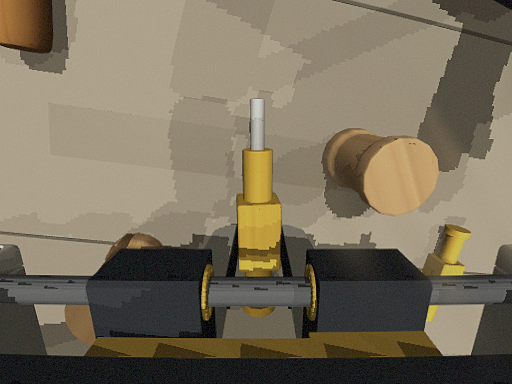

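Emit:
apply_moves(travel=[[0,0,0],[0,0,4],[0,0,9],[0,0,9]], spin=[0,0,0,0], gripper=0.1)

```text
t: 11.0
position: [0.4966, 0.0226, 0.0866]
eef_rot: [[-0.149, 0.983, 0.107], [0.988, 0.152, -0.024], [-0.04, 0.102, -0.994]]
wrist_force: [0.3, -0.1, 1.9]
finger_gap: 0.451
```

Emit:
apply_moves(travel=[[0,0,0],[0,0,0],[0,0,0],[0,0,0]], spin=[0,0,0,0], gripper=1, squeeze=45)

```text
t: 11.5
position: [0.4962, 0.0226, 0.0866]
eef_rot: [[-0.149, 0.983, 0.107], [0.988, 0.152, -0.024], [-0.04, 0.102, -0.994]]
wrist_force: [-0.4, 0.2, 2.1]
finger_gap: 0.285
```

```bash
python3 -c "
from h import *
s=sense();R=s['eef_rot'];go([0,0,0]);print(s['position']+.065*R[:,2],R.round(3))
"
```

```text
t 11.5 pos [0.4962 0.0226 0.0866] shift tool mm [  55.1 -500.    33.7] len 504.0 y-angle 8.8 q [-0.05 -0.    2.05 -0.02  0.99 -0.19] F [-0.4  0.2  2.1] gap 0.29
[0.50307503 0.02102763 0.02193959] [[-0.149  0.983  0.107]
 [ 0.988  0.152 -0.024]
 [-0.04   0.102 -0.994]]
```

```bash
python3 -c "
from h import *
go([.496,.0226,.2]);go([.42,-.069,.5]);go([.40,-.066,.85])
"
```

```text
t 11.5 pos [0.4962 0.0226 0.0866] shift tool mm [  -4.5   11.4 -112.8] len 113.0 y-angle 8.8 q [-0.05 -0.    2.05 -0.02  0.99 -0.19] F [-0.4  0.2  2.1] gap 0.29
t 11.5 pos [0.4962 0.0226 0.0866] shift tool mm [ -95.6  -46.8 -416.9] len 430.0 y-angle 8.8 q [-0.05 -0.    2.05 -0.02  0.99 -0.19] F [-0.4  0.2  2.1] gap 0.29
t 11.5 pos [0.4962 0.0226 0.0866] shift tool mm [-103.5  -30.4 -767. ] len 775.0 y-angle 8.8 q [-0.05 -0.    2.05 -0.02  0.99 -0.19] F [-0.4  0.2  2.1] gap 0.29
```

Emit:
apply_moves(travel=[[-1,3,-25],[-3,7,-70],[-5,11,-115],[-17,3,-170],[-30,-6,-225]], spin=[0,0,0,5,10])

```text
t: 12.12
position: [0.47, -0.0026, 0.3117]
eef_rot: [[0.026, 0.994, 0.106], [0.999, -0.024, -0.024], [-0.021, 0.106, -0.994]]
wrist_force: [0.8, -0.2, -1.9]
finger_gap: 0.28
```

```bash
python3 -c "
from h import *
go([.41,-.067,.6]);go([.40,-.066,.85])
cv2.imwrite('pics/s6.png',cv2.cvtColor(camera('side'),cv2.COLOR_RGB2BGR))
"
```

```text
t 12.125 pos [ 0.47   -0.0026  0.3117] shift tool mm [ -72.   -27.5 -291.4] len 301.0 y-angle -1.4 q [-0.11 -0.32  1.9  -0.01  1.46 -0.08] F [ 0.8 -0.2 -1.9] gap 0.28
t 12.125 pos [ 0.47   -0.0026  0.3117] shift tool mm [ -76.5  -10.9 -541. ] len 547.0 y-angle -1.4 q [-0.11 -0.32  1.9  -0.01  1.46 -0.08] F [ 0.8 -0.2 -1.9] gap 0.28
```

View pics/s6.png

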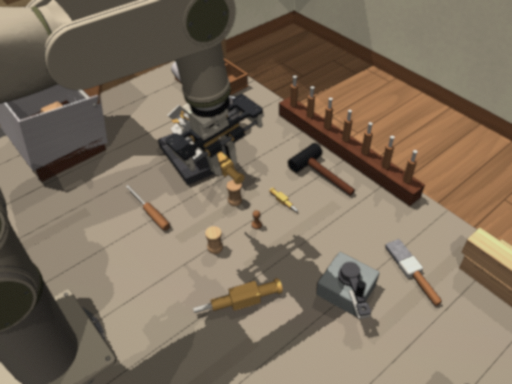

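The gauge is in the gripper, and the rooks and pawn still stand where they were. I carry it up to the limit of the arm's reach to gain tilt.

Emit:
apply_moves(travel=[[-15,-6,-60],[-29,-11,-120],[-44,-16,-180],[-58,-22,-240],[-72,-27,-300]], spin=[2,4,6,8,8])

```text
t: 12.8
position: [0.4096, -0.0671, 0.6091]
eef_rot: [[0.162, 0.981, 0.107], [0.987, -0.161, -0.024], [-0.006, 0.109, -0.994]]
wrist_force: [1.3, -0.7, -1.6]
finger_gap: 0.28
```

Emit:
apply_moves(travel=[[0,3,-60],[0,6,-120],[0,9,-180],[0,12,-240],[0,14,-290]], spin=[0,0,0,0,0])

```text
t: 13.42
position: [0.3865, -0.062, 0.8636]
eef_rot: [[0.162, 0.982, 0.096], [0.987, -0.161, -0.018], [-0.002, 0.098, -0.995]]
wrist_force: [-0.5, 0.3, -0.9]
finger_gap: 0.282
```

```bash
python3 -c "
from h import *
go([.41,-.067,.6]);print(sense()['eef_rot'].round(3))
"
```

```text
t 13.425 pos [ 0.3865 -0.062   0.8636] shift tool mm [ -0.6  -1.9 264.7] len 265.0 y-angle -9.3 q [-0.3   0.19  0.25  0.02  2.6  -0.12] F [-0.5  0.3 -0.9] gap 0.28
[[ 0.162  0.982  0.096]
 [ 0.987 -0.161 -0.018]
 [-0.002  0.098 -0.995]]
```

Emit:
apply_moves(travel=[[47,0,0],[47,0,-60]], spin=[0,0])

```text
t: 13.68
position: [0.3699, -0.0131, 0.8844]
eef_rot: [[0.158, 0.984, 0.087], [0.987, -0.157, -0.012], [0.002, 0.087, -0.996]]
wrist_force: [0.7, -0.3, -1.5]
finger_gap: 0.279
```

Emit:
apply_moves(travel=[[0,0,-60]], spin=[0])

```text
t: 13.8
position: [0.3516, -0.0132, 0.8968]
eef_rot: [[0.16, 0.979, 0.124], [0.987, -0.159, -0.017], [0.003, 0.125, -0.992]]
wrist_force: [-0.2, -0.5, -2.9]
finger_gap: 0.274
```

Emit:
apply_moves(travel=[[0,0,-60]], spin=[0])

```text
t: 13.92
position: [0.3268, -0.0109, 0.9112]
eef_rot: [[0.161, 0.973, 0.165], [0.987, -0.16, -0.023], [0.004, 0.166, -0.986]]
wrist_force: [-0.1, -0.8, -2.0]
finger_gap: 0.28
```

```bash
python3 -c "
from h import *
go([.41,-.067,.6]);print(sense()['eef_rot'].round(3))
"
```

```text
t 13.925 pos [ 0.3268 -0.0109  0.9112] shift tool mm [-43.1  38.2 321.9] len 327.0 y-angle -9.3 q [-0.2   0.22  0.02  0.03  2.73 -0.01] F [-0.1 -0.8 -2. ] gap 0.28
[[ 0.161  0.973  0.165]
 [ 0.987 -0.16  -0.023]
 [ 0.004  0.166 -0.986]]
```

Emit:
apply_moves(travel=[[0,-30,-54]], spin=[0])

```text
t: 14.05
position: [0.2979, -0.0037, 0.9263]
eef_rot: [[0.163, 0.964, 0.211], [0.987, -0.159, -0.034], [0.0, 0.214, -0.977]]
wrist_force: [0.1, 0.6, -2.4]
finger_gap: 0.276
```

Emit:
apply_moves(travel=[[0,0,-62],[0,0,-124]], spin=[0,0])

```text
t: 14.3
position: [0.2695, 0.0007, 0.9395]
eef_rot: [[0.163, 0.953, 0.257], [0.987, -0.157, -0.042], [0.0, 0.26, -0.966]]
wrist_force: [-0.5, -1.0, -2.0]
finger_gap: 0.277
```

Emit:
apply_moves(travel=[[0,0,-62]], spin=[0])

```text
t: 14.42
position: [0.2539, 0.0026, 0.9461]
eef_rot: [[0.162, 0.946, 0.282], [0.987, -0.156, -0.046], [0.001, 0.285, -0.958]]
wrist_force: [0.1, 0.2, -2.1]
finger_gap: 0.274
```

```bash
python3 -c "
from h import *
go([.41,-.067,.6]);print(sense()['eef_rot'].round(3))
"
```

```text
t 14.425 pos [0.2539 0.0026 0.9461] shift tool mm [-43.6  59.7 378.9] len 386.0 y-angle -9.4 q [-0.21  0.1   0.02  0.03  2.73 -0.01] F [ 0.1  0.2 -2.1] gap 0.27
[[ 0.162  0.946  0.282]
 [ 0.987 -0.156 -0.046]
 [ 0.001  0.285 -0.958]]
```

Emit:
apply_moves(travel=[[0,-35,-51]], spin=[0])

```text
t: 14.55
position: [0.2224, 0.0159, 0.957]
eef_rot: [[0.166, 0.931, 0.324], [0.986, -0.155, -0.062], [-0.008, 0.33, -0.944]]
wrist_force: [-0.3, 1.5, -1.8]
finger_gap: 0.279
```

Emit:
apply_moves(travel=[[0,-35,-51]], spin=[0])

```text
t: 14.68
position: [0.185, 0.0332, 0.9658]
eef_rot: [[0.173, 0.916, 0.361], [0.985, -0.154, -0.081], [-0.019, 0.37, -0.929]]
wrist_force: [0.3, 1.0, -2.5]
finger_gap: 0.277
```

Emit:
apply_moves(travel=[[0,-20,-59]], spin=[0])

```text
t: 14.8
position: [0.1579, 0.0417, 0.9697]
eef_rot: [[0.172, 0.909, 0.38], [0.985, -0.15, -0.086], [-0.022, 0.389, -0.921]]
wrist_force: [0.4, 0.8, -2.2]
finger_gap: 0.271
```

Emit:
apply_moves(travel=[[0,-20,-59]], spin=[0])

```text
t: 14.92
position: [0.1385, 0.0464, 0.971]
eef_rot: [[0.169, 0.906, 0.387], [0.985, -0.147, -0.087], [-0.022, 0.396, -0.918]]
wrist_force: [-0.6, 0.1, -1.6]
finger_gap: 0.276
```

```bash
python3 -c "
from h import *
go([.41,-.067,.6]);print(sense()['eef_rot'].round(3))
"
```

```text
t 14.925 pos [0.1385 0.0464 0.971 ] shift tool mm [-57.7 115.9 455.5] len 474.0 y-angle -9.2 q [ 0.5  -0.02  0.02 -0.71  2.73 -0.05] F [-0.6  0.1 -1.6] gap 0.28
[[ 0.169  0.906  0.387]
 [ 0.985 -0.147 -0.087]
 [-0.022  0.396 -0.918]]
```

```bash
python3 -c "
from h import *
go([.4,0,.75]);go([.65,-.05,.55])
"
```

```text
t 14.925 pos [0.1385 0.0464 0.971 ] shift tool mm [  3.4 156.3 308.1] len 346.0 y-angle -9.2 q [ 0.5  -0.02  0.02 -0.71  2.73 -0.05] F [-0.6  0.1 -1.6] gap 0.28
t 14.925 pos [0.1385 0.0464 0.971 ] shift tool mm [  0.8 311.1 592.8] len 669.0 y-angle -9.2 q [ 0.5  -0.02  0.02 -0.71  2.73 -0.05] F [-0.6  0.1 -1.6] gap 0.28
```

Emit:
apply_moves(travel=[[1,26,50],[2,52,100],[3,78,150],[3,104,200],[3,130,250]], spin=[0,0,0,0,0])

```text
t: 15.55
position: [0.3409, 0.0114, 0.8034]
eef_rot: [[0.17, 0.907, 0.386], [0.985, -0.147, -0.087], [-0.023, 0.395, -0.918]]
wrist_force: [-0.1, 0.1, -1.6]
finger_gap: 0.274
```

Emit:
apply_moves(travel=[[0,26,52],[0,52,104],[0,78,156],[0,104,208],[0,130,260]], spin=[0,0,0,0,0])

```text
t: 16.18
position: [0.5594, -0.0302, 0.6157]
eef_rot: [[0.169, 0.907, 0.385], [0.985, -0.147, -0.087], [-0.023, 0.394, -0.919]]
wrist_force: [0.5, 0.1, -3.1]
finger_gap: 0.277
```

```bash
python3 -c "
from h import *
go([.85,-.08,.5]);print(sense()['eef_rot'].round(3))
"
```

```text
t 16.175 pos [ 0.5594 -0.0302  0.6157] shift tool mm [  2.7 225.4 222.4] len 317.0 y-angle -9.2 q [-0.13 -0.2   1.28 -0.04  1.66  0.03] F [ 0.5  0.1 -3.1] gap 0.28
[[ 0.169  0.907  0.385]
 [ 0.985 -0.147 -0.087]
 [-0.023  0.394 -0.919]]
```

Emit:
apply_moves(travel=[[0,43,43],[0,86,86],[0,129,129],[0,172,172],[0,215,215]], spin=[0,0,0,0,0])

```text
t: 16.8
position: [0.8377, -0.0807, 0.5028]
eef_rot: [[0.169, 0.908, 0.384], [0.985, -0.147, -0.087], [-0.023, 0.393, -0.919]]
wrist_force: [0.7, -0.1, -0.8]
finger_gap: 0.279
```

Emit:
apply_moves(travel=[[0,43,43],[0,86,86]], spin=[0,0])

```text
t: 17.05
position: [0.9255, -0.097, 0.4654]
eef_rot: [[0.169, 0.908, 0.383], [0.985, -0.147, -0.087], [-0.023, 0.392, -0.92]]
wrist_force: [1.1, -0.9, -1.2]
finger_gap: 0.277
```

Emit:
apply_moves(travel=[[0,43,43]], spin=[0])

```text
t: 17.18
position: [0.9578, -0.1045, 0.4374]
eef_rot: [[0.168, 0.896, 0.41], [0.986, -0.144, -0.09], [-0.021, 0.419, -0.908]]
wrist_force: [59.3, -8.5, 61.5]
finger_gap: 0.278
```

```bash
python3 -c "
from h import *
go([.85,-.08,.5]);print(sense()['eef_rot'].round(3))
"
```

```text
t 17.175 pos [ 0.9578 -0.1045  0.4374] shift tool mm [   4.7  -74.  -103.2] len 127.0 y-angle -9.1 q [-0.15  1.06  0.02 -0.03  1.63  0.  ] F [59.3 -8.5 61.5] gap 0.28
[[ 0.168  0.896  0.41 ]
 [ 0.986 -0.144 -0.09 ]
 [-0.021  0.419 -0.908]]
```

Emit:
apply_moves(travel=[[0,0,0]], spin=[0])

```text
t: 17.3
position: [0.9575, -0.1051, 0.4096]
eef_rot: [[0.168, 0.911, 0.376], [0.985, -0.147, -0.085], [-0.022, 0.385, -0.923]]
wrist_force: [-0.0, 0.8, -7.6]
finger_gap: 0.28
```

```bash
python3 -c "
from h import *
go([.85,-.08,.5]);print(sense()['eef_rot'].round(3))
cv2.imwrite('pics/s7.png',cv2.cvtColor(camera('side'),cv2.COLOR_RGB2BGR))
"
```

```text
t 17.3 pos [ 0.9575 -0.1051  0.4096] shift tool mm [   4.7  -66.8 -126. ] len 143.0 y-angle -9.2 q [-0.15  1.08  0.04 -0.03  1.63  0.  ] F [-0.   0.8 -7.6] gap 0.28
[[ 0.168  0.911  0.376]
 [ 0.985 -0.147 -0.085]
 [-0.022  0.385 -0.923]]
```

View pics/s7.png

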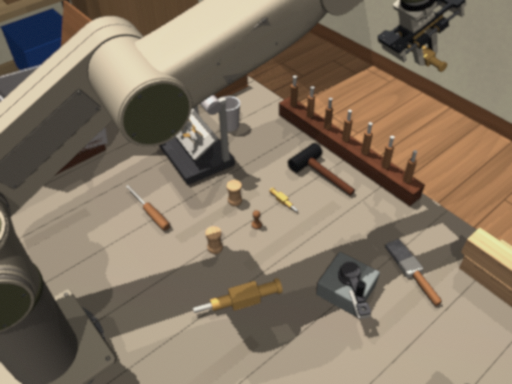

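Emit:
apply_moves(travel=[[0,12,0],[0,25,0],[0,40,0]], spin=[0,0,0])

```text
t: 17.73
position: [0.9644, -0.1069, 0.4468]
eef_rot: [[0.167, 0.882, 0.441], [0.986, -0.14, -0.093], [-0.02, 0.45, -0.893]]
wrist_force: [-0.7, 0.2, -2.7]
finger_gap: 0.273
```

```bash
python3 -c "
from h import *
go([.85,-.08,.5]);print(sense()['eef_rot'].round(3))
"
```

```text
t 17.725 pos [ 0.9644 -0.1069  0.4468] shift tool mm [   6.3  -80.7 -100.4] len 129.0 y-angle -9.1 q [-0.16  1.05  0.02 -0.02  1.6   0.  ] F [-0.7  0.2 -2.7] gap 0.27
[[ 0.167  0.882  0.441]
 [ 0.986 -0.14  -0.093]
 [-0.02   0.45  -0.893]]
```

Emit:
apply_moves(travel=[[0,30,0],[0,60,0]], spin=[0,0])

```text
t: 17.98
position: [0.9757, -0.1114, 0.4503]
eef_rot: [[0.166, 0.863, 0.477], [0.986, -0.137, -0.097], [-0.018, 0.486, -0.874]]
wrist_force: [-0.0, -0.1, -2.2]
finger_gap: 0.276
```

Emit:
apply_moves(travel=[[0,60,0]], spin=[0])

```text
t: 18.1
position: [0.9855, -0.1152, 0.4582]
eef_rot: [[0.165, 0.842, 0.514], [0.986, -0.132, -0.1], [-0.016, 0.523, -0.852]]
wrist_force: [-0.1, -0.2, -3.1]
finger_gap: 0.278
```

```bash
python3 -c "
from h import *
go([.85,-.08,.5]);print(sense()['eef_rot'].round(3))
"
```

```text
t 18.1 pos [ 0.9855 -0.1152  0.4582] shift tool mm [  11.7  -96.8 -108.7] len 146.0 y-angle -8.9 q [-0.16  1.05  0.02 -0.01  1.51 -0.01] F [-0.1 -0.2 -3.1] gap 0.28
[[ 0.165  0.842  0.514]
 [ 0.986 -0.132 -0.1  ]
 [-0.016  0.523 -0.852]]
```

Emit:
apply_moves(travel=[[0,61,5]], spin=[0])

```text
t: 18.23
position: [0.9962, -0.1194, 0.4656]
eef_rot: [[0.164, 0.818, 0.552], [0.986, -0.128, -0.104], [-0.014, 0.561, -0.827]]
wrist_force: [-0.2, -0.1, -2.0]
finger_gap: 0.273
```

Emit:
apply_moves(travel=[[0,61,8]], spin=[0])

```text
t: 18.35
position: [1.007, -0.1234, 0.472]
eef_rot: [[0.163, 0.792, 0.588], [0.987, -0.123, -0.108], [-0.013, 0.597, -0.802]]
wrist_force: [0.0, -0.4, -2.5]
finger_gap: 0.274
```

Emit:
apply_moves(travel=[[0,61,10]], spin=[0])

```text
t: 18.48
position: [1.0174, -0.127, 0.479]
eef_rot: [[0.162, 0.766, 0.623], [0.987, -0.118, -0.111], [-0.011, 0.632, -0.775]]
wrist_force: [0.0, 0.3, -2.4]
finger_gap: 0.272
```

Emit:
apply_moves(travel=[[0,61,12]], spin=[0])

```text
t: 18.6
position: [1.0273, -0.1305, 0.4866]
eef_rot: [[0.161, 0.737, 0.656], [0.987, -0.113, -0.114], [-0.01, 0.666, -0.746]]
wrist_force: [0.0, 0.1, -2.4]
finger_gap: 0.276
```

```bash
python3 -c "
from h import *
go([.85,-.08,.5]);print(sense()['eef_rot'].round(3))
"
```

```text
t 18.6 pos [ 1.0273 -0.1305  0.4866] shift tool mm [  21.2 -127.5 -132.1] len 185.0 y-angle -8.7 q [-0.18  1.06  0.02  0.    1.33 -0.02] F [ 0.   0.1 -2.4] gap 0.28
[[ 0.161  0.737  0.656]
 [ 0.987 -0.113 -0.114]
 [-0.01   0.666 -0.746]]
```

Emit:
apply_moves(travel=[[0,60,14]], spin=[0])

```text
t: 18.73
position: [1.0367, -0.1337, 0.4947]
eef_rot: [[0.16, 0.708, 0.688], [0.987, -0.108, -0.118], [-0.009, 0.698, -0.716]]
wrist_force: [0.3, 0.0, -2.2]
finger_gap: 0.274
```

Emit:
apply_moves(travel=[[0,60,16]], spin=[0])

```text
t: 18.85
position: [1.0456, -0.1367, 0.5032]
eef_rot: [[0.159, 0.677, 0.718], [0.987, -0.103, -0.121], [-0.008, 0.728, -0.685]]
wrist_force: [0.5, 0.3, -3.2]
finger_gap: 0.275
```

Emit:
apply_moves(travel=[[0,60,16]], spin=[0])

```text
t: 18.98
position: [1.0532, -0.1394, 0.5137]
eef_rot: [[0.158, 0.646, 0.747], [0.987, -0.098, -0.124], [-0.007, 0.757, -0.653]]
wrist_force: [0.0, -0.5, -3.4]
finger_gap: 0.278
```

```bash
python3 -c "
from h import *
go([.7,0.1,.5]);print(sense()['eef_rot'].round(3))
"
```

```text
t 18.975 pos [ 1.0532 -0.1394  0.5137] shift tool mm [ 180.8 -262.  -284.5] len 427.0 y-angle -8.6 q [-0.18  1.06  0.02  0.02  1.2  -0.03] F [ 0.  -0.5 -3.4] gap 0.28
[[ 0.158  0.646  0.747]
 [ 0.987 -0.098 -0.124]
 [-0.007  0.757 -0.653]]
```

```bash
python3 -c "
from h import *
go([.75,0.05,.55]);go([.40,.25,.45])
"
```

```text
t 18.975 pos [ 1.0532 -0.1394  0.5137] shift tool mm [ 139.  -186.9 -273.6] len 359.0 y-angle -8.6 q [-0.18  1.06  0.02  0.02  1.2  -0.03] F [ 0.  -0.5 -3.4] gap 0.28
t 18.975 pos [ 1.0532 -0.1394  0.5137] shift tool mm [ 282.  -508.3 -494.5] len 763.0 y-angle -8.6 q [-0.18  1.06  0.02  0.02  1.2  -0.03] F [ 0.  -0.5 -3.4] gap 0.28
```

Gentle start away from the joint stop, then on.

Emit:
apply_moves(travel=[[8,-10,-15],[24,-32,-47],[46,-62,-91],[69,-93,-137],[92,-124,-182]], spin=[0,0,0,0,0])

```text
t: 19.6
position: [0.8552, -0.0162, 0.5414]
eef_rot: [[0.158, 0.643, 0.749], [0.987, -0.098, -0.124], [-0.006, 0.759, -0.651]]
wrist_force: [1.0, 0.2, -2.0]
finger_gap: 0.278
```

```bash
python3 -c "
from h import *
go([.40,.25,.45])
"
```

```text
t 19.6 pos [ 0.8552 -0.0162  0.5414] shift tool mm [ 191.6 -388.3 -314.5] len 535.0 y-angle -8.7 q [-0.05  0.22  1.15 -0.11  0.92  0.13] F [ 1.   0.2 -2. ] gap 0.28
```

Emit:
apply_moves(travel=[[21,-42,-35],[42,-84,-70],[63,-127,-105],[84,-169,-140],[105,-212,-175]], spin=[0,0,0,0,0])

```text
t: 20.23
position: [0.6044, 0.13, 0.495]
eef_rot: [[0.158, 0.643, 0.75], [0.987, -0.1, -0.122], [-0.004, 0.759, -0.651]]
wrist_force: [0.1, 1.1, -2.5]
finger_gap: 0.277
```

Emit:
apply_moves(travel=[[21,-43,-35],[43,-87,-70],[65,-131,-105],[87,-176,-140],[87,-176,-140]], spin=[0,0,0,0,0])

```text
t: 20.85
position: [0.3978, 0.254, 0.4518]
eef_rot: [[0.148, 0.647, 0.748], [0.989, -0.096, -0.113], [-0.001, 0.757, -0.654]]
wrist_force: [0.7, -0.4, -3.7]
finger_gap: 0.28
```

```bash
python3 -c "
from h import *
go([.402,.312,.277])
P=camera_params('wrist')
cv2.imwrite('pics/w8.png',cv2.cvtColor(camera('wrist'),cv2.COLOR_RGB2BGR))
"
```

```text
t 20.85 pos [0.3978 0.254  0.4518] shift tool mm [  58.3 -135.1  110.9] len 184.0 y-angle -8.4 q [ 0.86 -0.65  2.05 -0.73  1.28  1.06] F [ 0.7 -0.4 -3.7] gap 0.28
```

View pics/w8.png

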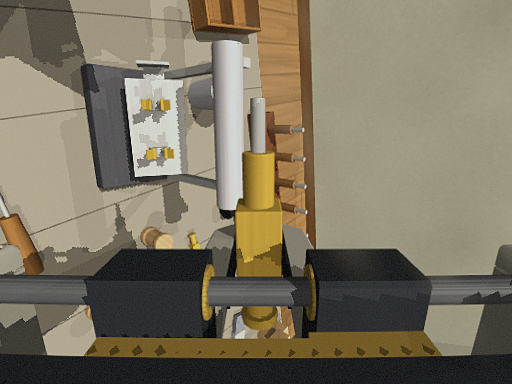

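```bash
python3 -c "
from h import *
crop('pics/w8.png','pics/w8c.png',75,50,190,145,4)
crop('pics/w8.png','pics/w8d.png',210,85,100,190,3)
"
```

```text
(no output)
```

View pics/w8c.png

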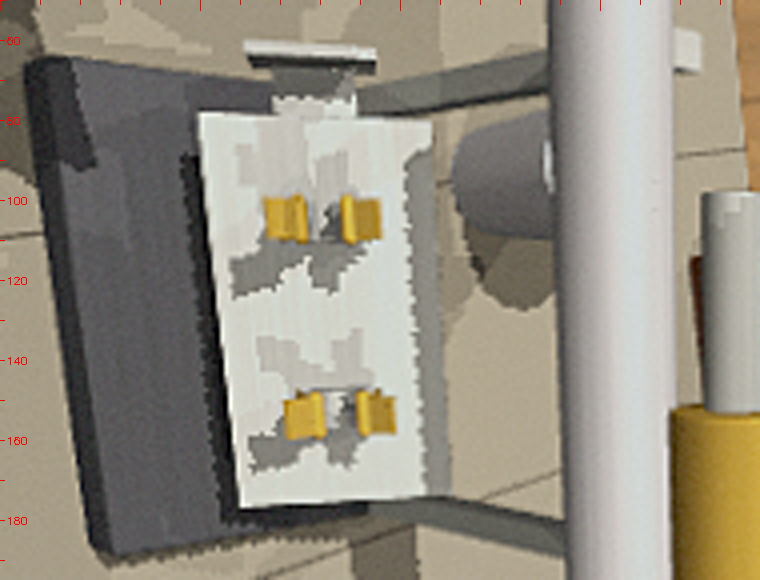

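View pics/w8d.png

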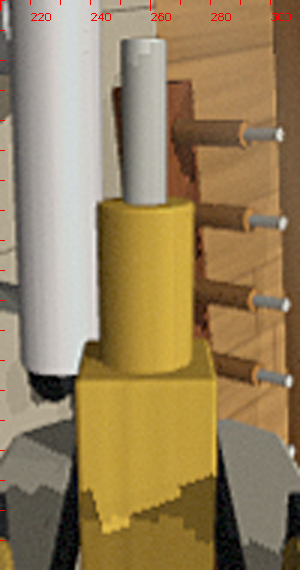

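```bash
cat > fit2.py <<'E'
from h import *
import sys
c,s=np.cos(np.pi/6),np.sin(np.pi/6)
def cr(x,y,z): return np.array([x*c-z*s,y,.085+x*s+z*c])
def w(p,X):
    X=np.array(X);a=p[2];return np.array([p[0]+np.cos(a)*X[0]-np.sin(a)*X[1],p[1]+np.sin(a)*X[0]+np.cos(a)*X[1],X[2]])
def fit(P,ob,p0=[.58,.28,-.16]):
    f=lambda p:np.concatenate([proj(P,w(p,X))[0]-uv for uv,X in ob])
    r=least_squares(f,p0,loss="soft_l1");print("stand",r.x.round(4),f(r.x).reshape(-1,2).round(1).tolist());return r.x
E
python3 - <<'E'
from fit2 import *
P=camera_params('wrist');S=sense();R=S['eef_rot']
g=lambda a,b:(75+a/4,50+b/4)
ob=[(g(198,112),cr(-.0425,.075,0)),(g(241,508),cr(-.0425,-.075,0)),(g(432,123),cr(.0425,.075,0)),(g(450,493),cr(.0425,-.075,0)),
(g(68,58),(-.075,.095,.03)),(g(108,556),(-.075,-.095,.03)),(g(324.5,219),cr(0,.035,.038)),(g(341.5,415),cr(0,-.035,.038))]
fit(P,ob)
# gauge in tool frame
e=R.T@(P['eye']-S['position'])
for n,uv,zt in [("rod tip",(258,98.5),.074),("rod base",(258,85+200/3),.074),("block edge",(259.3,211),.061),("journal end",(258.5,85+205/3),.074)]:
    d=R.T@ray(P,[uv])[0];print(n,((e+d*(zt-e[2])/d[2])*1000).round(1))
E
```

```text
stand [ 0.5861  0.2825 -0.1664] [[0.5, -0.0], [-0.8, -0.3], [0.3, 0.1], [0.4, 0.9], [-4.6, -1.7], [1.0, 0.4], [0.6, 0.4], [-0.2, -0.1]]
rod tip [84.  -0.4 74. ]
rod base [56.  -0.4 74. ]
block edge [25.8  0.3 61. ]
journal end [55.1 -0.1 74. ]
```

```bash
cat > tgt.py <<'E'
from fit2 import *
p=[.586,.2823,-.166]
def T(h,x=0,y=0,off=(.004,0,.074)):
    R=sense()['eef_rot']; return w(p,cr(x,y,h))-R@np.array(off)
def rel(off=(.004,0,.074)):
    S=sense();G=S['position']+S['eef_rot']@np.array(off);a=p[2]
    d=G-np.array([p[0],p[1],.085]);X=np.array([np.cos(a)*d[0]+np.sin(a)*d[1],-np.sin(a)*d[0]+np.cos(a)*d[1],d[2]])
    print("gauge in cradle mm",(np.array([X[0]*c+X[2]*s,X[1],-X[0]*s+X[2]*c])*1000).round(1))
E
python3 - <<'E'
from tgt import *
rel()
R=sense()['eef_rot'];go(T(.08)-.10*R[:,2]); go(T(.08)); print(R.round(3))
E
```

```text
gauge in cradle mm [ 52.8 -55.5 337.7]
t 20.9 pos [0.3994 0.2525 0.4522] shift tool mm [  54.7 -134.1  126.5] len 192.0 y-angle -8.5 q [ 0.86 -0.64  2.05 -0.73  1.28  1.06] F [ 0.6 -0.3 -2.5] gap 0.28
t 20.9 pos [0.3994 0.2525 0.4522] shift tool mm [  54.7 -134.1  226.5] len 269.0 y-angle -8.5 q [ 0.86 -0.64  2.05 -0.73  1.28  1.06] F [ 0.6 -0.3 -2.5] gap 0.28
[[ 0.151  0.646  0.748]
 [ 0.989 -0.097 -0.115]
 [-0.002  0.757 -0.653]]
```

Emit:
apply_moves(travel=[[16,-38,35],[31,-76,70],[45,-110,105],[55,-134,126],[55,-134,126]], spin=[0,0,0,0,0])

```text
t: 21.52
position: [0.4174, 0.3005, 0.2635]
eef_rot: [[0.159, 0.649, 0.744], [0.987, -0.098, -0.126], [-0.009, 0.754, -0.657]]
wrist_force: [-0.3, -0.4, -2.1]
finger_gap: 0.276
```

```bash
python3 - <<'E'
from tgt import *
rel();R=sense()['eef_rot'];print(R.round(3))
go(T(.08))
P=camera_params('wrist')
cv2.imwrite('pics/w9.png',cv2.cvtColor(camera('wrist'),cv2.COLOR_RGB2BGR))
cv2.imwrite('pics/s9.png',cv2.cvtColor(camera('side'),cv2.COLOR_RGB2BGR))
E
```

```text
gauge in cradle mm [-33.3  -6.  169.2]
[[ 0.159  0.649  0.744]
 [ 0.987 -0.098 -0.126]
 [-0.009  0.754 -0.657]]
t 21.525 pos [0.4174 0.3005 0.2635] shift tool mm [ 6.1  2.6 95.2] len 95.0 y-angle -8.6 q [ 0.91 -0.35  2.2  -0.89  1.02  1.44] F [-0.3 -0.4 -2.1] gap 0.28
```

View pics/w9.png

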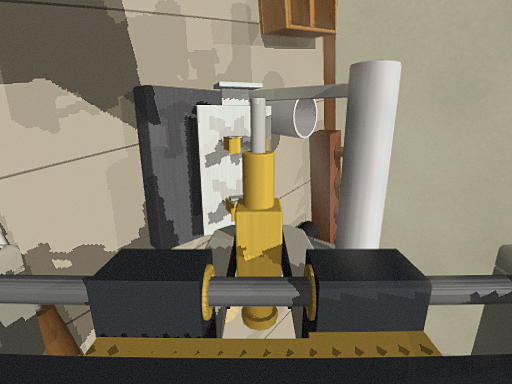

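View pics/s9.png

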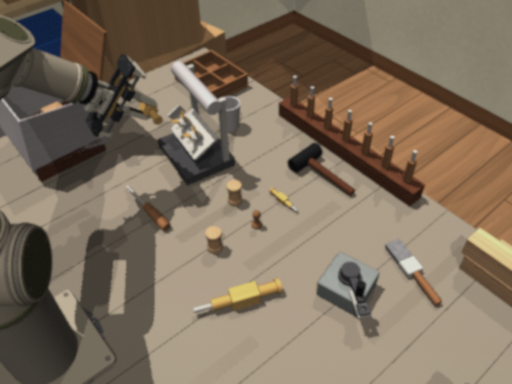

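Emit:
apply_moves(travel=[[2,1,35],[4,2,70],[6,3,92],[6,3,92]], spin=[0,0,0,0])

```text
t: 22.12
position: [0.4898, 0.2953, 0.2092]
eef_rot: [[0.16, 0.646, 0.747], [0.987, -0.101, -0.124], [-0.005, 0.757, -0.654]]
wrist_force: [0.9, -0.1, -2.7]
finger_gap: 0.277
```

```bash
python3 - <<'E'
from tgt import *
rel();R=sense()['eef_rot'];print(R.round(3))
go(T(.055));go(T(.045));go(T(.03));go(T(.027))
P=camera_params('wrist')
cv2.imwrite('pics/w10.png',cv2.cvtColor(camera('wrist'),cv2.COLOR_RGB2BGR))
cv2.imwrite('pics/s10.png',cv2.cvtColor(camera('side'),cv2.COLOR_RGB2BGR))
crop('pics/s10.png','pics/s10c.png',110,40,150,150,5)
E
```

```text
gauge in cradle mm [ 2.4  1.  86.1]
[[ 0.16   0.646  0.747]
 [ 0.987 -0.101 -0.124]
 [-0.005  0.757 -0.654]]
t 22.125 pos [0.4898 0.2953 0.2092] shift tool mm [ -1.  -12.5  28.6] len 31.0 y-angle -8.9 q [ 0.77 -0.15  2.14 -0.97  0.82  1.5 ] F [ 0.9 -0.1 -2.7] gap 0.28
t 22.125 pos [0.4898 0.2953 0.2092] shift tool mm [ -0.9 -15.8  38.1] len 41.0 y-angle -8.9 q [ 0.77 -0.15  2.14 -0.97  0.82  1.5 ] F [ 0.9 -0.1 -2.7] gap 0.28
t 22.125 pos [0.4898 0.2953 0.2092] shift tool mm [ -0.9 -20.7  52.3] len 56.0 y-angle -8.9 q [ 0.77 -0.15  2.14 -0.97  0.82  1.5 ] F [ 0.9 -0.1 -2.7] gap 0.28
t 22.125 pos [0.4898 0.2953 0.2092] shift tool mm [ -0.9 -21.7  55.1] len 59.0 y-angle -8.9 q [ 0.77 -0.15  2.14 -0.97  0.82  1.5 ] F [ 0.9 -0.1 -2.7] gap 0.28
```

View pics/w10.png

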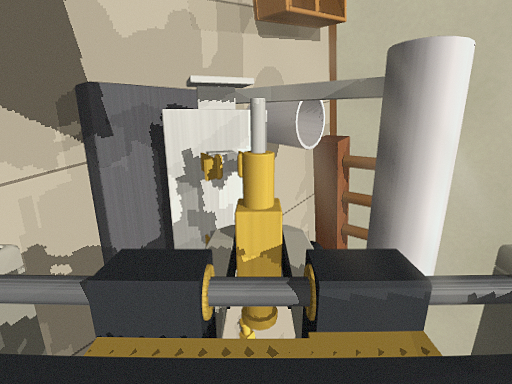

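View pics/s10c.png

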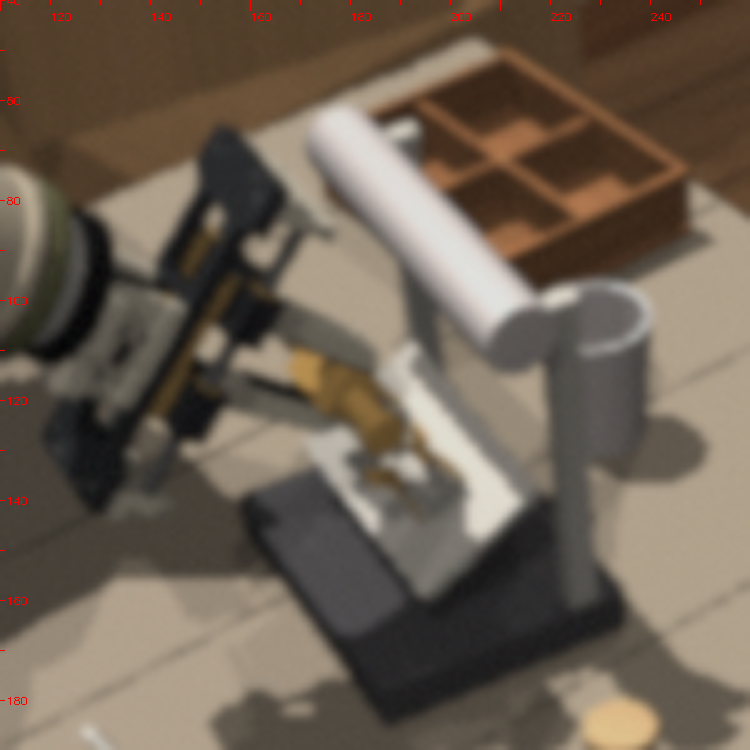

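```bash
python3 - <<'E'
from h import *
crop('pics/w10.png','pics/w10c.png',70,65,220,190,4)
E
```

```text
(no output)
```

View pics/w10c.png

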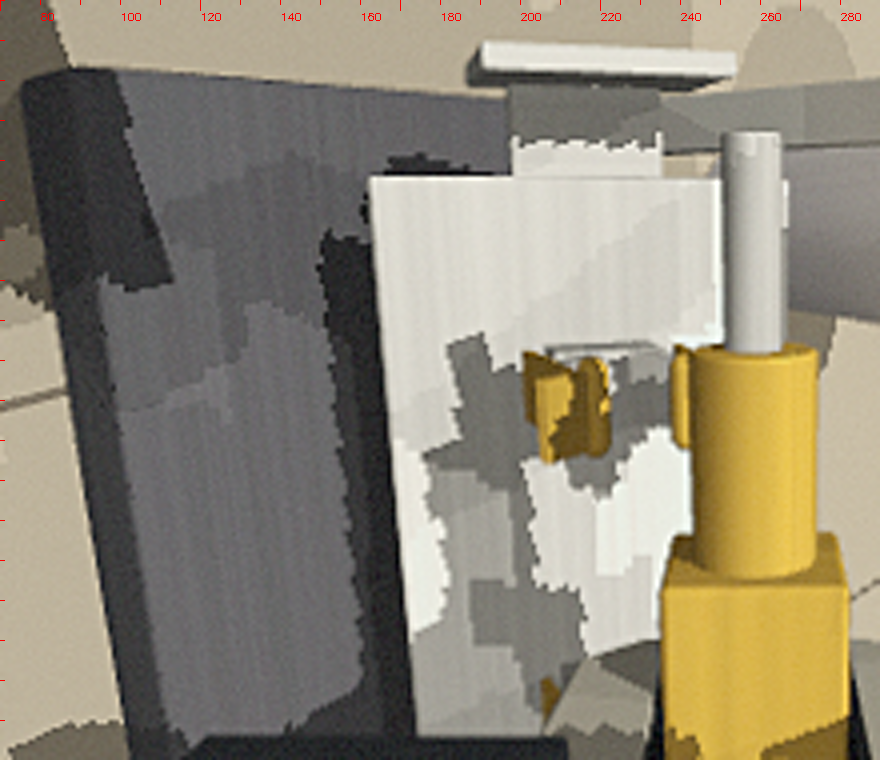

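```bash
python3 - <<'E'
from tgt import *
P=camera_params('wrist')
ob=[((162.75,109.25),cr(-.0425,.075,0)),((266.75,110),cr(.0425,.075,0)),((230,165),cr(0,.035,.038))]
for uv,X in ob: print(uv,proj(P,w(p,X))[0].round(1))
for y in (.0,-.02,-.03): print(proj(P,w(p,cr(-.0425,y,0)))[0].round(1))
fit(P,ob)
S=sense();R=S['eef_rot'];e=R.T@(P['eye']-S['position'])
g=lambda a,b:(70+a/4,65+b/4)
for n,uv,zt in [("rod tip",g(752,133),.074),("journal end",g(757,352),.074),("block edge",g(757,585),.061)]:
    d=R.T@ray(P,[uv])[0];print(n,((e+d*(zt-e[2])/d[2])*1000).round(1))
E
```

```text
(162.75, 109.25) [168.1 113.7]
(266.75, 110) [270.7 115. ]
(230, 165) [234.6 170.4]
[174.7 206.6]
[176.4 228.9]
[177.2 239.6]
stand [ 0.5826  0.2868 -0.1587] [[-0.4, -0.6], [0.7, -0.2], [0.2, 1.0]]
rod tip [84.2 -0.4 74. ]
journal end [55.3  0.3 74. ]
block edge [25.7  0.3 61. ]
```

```bash
python3 - <<'E'
from tgt import *
rel()
P=camera_params('wrist')
cv2.imwrite('pics/w11.png',cv2.cvtColor(camera('wrist'),cv2.COLOR_RGB2BGR))
crop('pics/w11.png','pics/w11c.png',70,65,220,190,4)
for X in [cr(-.0425,.075,0),cr(.0425,.075,0),cr(0,.035,.038)]: print(proj(P,w(p,X))[0].round(1))
go(T(.08))
E
```

```text
gauge in cradle mm [ 1.8  1.7 87.1]
[168.1 113.7]
[270.7 115. ]
[234.6 170.4]
t 22.275 pos [0.4886 0.2963 0.2096] shift tool mm [-1.9 -3.7  6.3] len 8.0 y-angle -8.8 q [ 0.77 -0.15  2.14 -0.97  0.82  1.5 ] F [-0.2 -0.3 -1.9] gap 0.28
```

View pics/w11c.png

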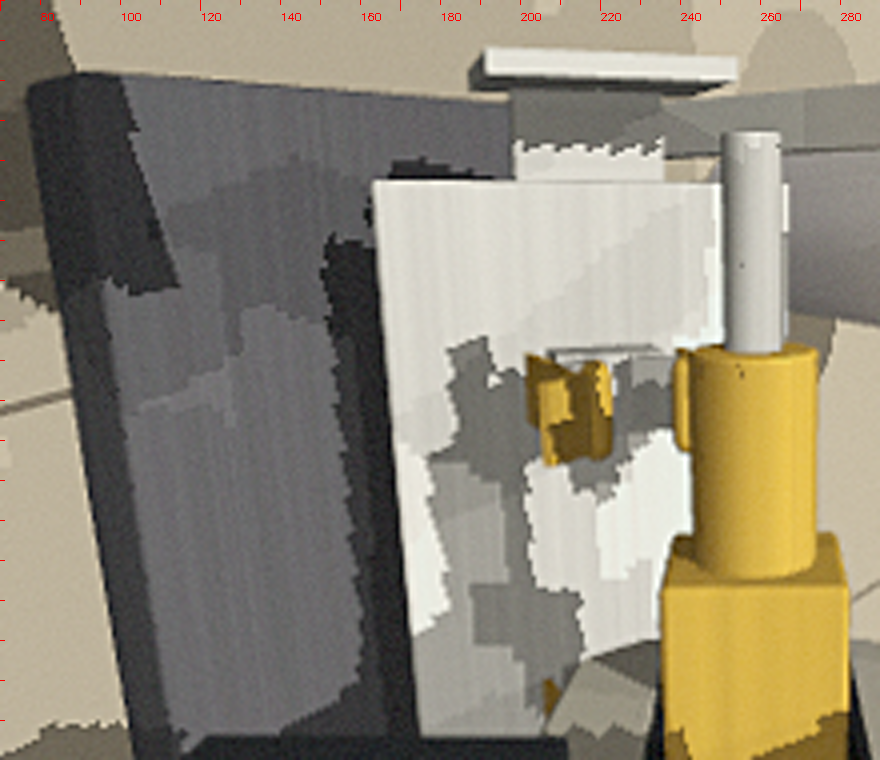

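```bash
python3 - <<'E'
from tgt import *
P=camera_params('wrist')
g=lambda a,b:(70+a/4,65+b/4)
ob=[(g(374,181),cr(-.0425,.075,0)),(g(788,184),cr(.0425,.075,0)),(g(643,402),cr(0,.035,.038)),(g(70,78),(-.075,.095,.03))]
q=fit(P,ob[:3]); q=fit(P,ob)
import re
t=open('tgt.py').read().replace('p=[.586,.2823,-.166]','p=[.584,.2852,-.163]');open('tgt.py','w').write(t)
E
python3 - <<'E'
from tgt import *
rel()
for h in (.055,.048,.04,.03,.026): go(T(h))
E
```

```text
stand [ 0.5826  0.2864 -0.1589] [[-0.4, -0.7], [0.9, -0.2], [0.1, 1.3]]
stand [ 0.5836  0.286  -0.1392] [[-0.8, 0.6], [0.6, -0.8], [0.5, 2.1], [0.1, -1.3]]
gauge in cradle mm [ 3.6 -0.5 86. ]
t 22.275 pos [0.4886 0.2963 0.2096] shift tool mm [  0.6 -13.5  28.1] len 31.0 y-angle -8.8 q [ 0.77 -0.15  2.14 -0.97  0.82  1.5 ] F [-0.2 -0.3 -1.9] gap 0.28
t 22.275 pos [0.4886 0.2963 0.2096] shift tool mm [  0.6 -15.8  34.7] len 38.0 y-angle -8.8 q [ 0.77 -0.15  2.14 -0.97  0.82  1.5 ] F [-0.2 -0.3 -1.9] gap 0.28
t 22.275 pos [0.4886 0.2963 0.2096] shift tool mm [  0.6 -18.5  42.2] len 46.0 y-angle -8.8 q [ 0.77 -0.15  2.14 -0.97  0.82  1.5 ] F [-0.2 -0.3 -1.9] gap 0.28
t 22.275 pos [0.4886 0.2963 0.2096] shift tool mm [  0.6 -21.8  51.7] len 56.0 y-angle -8.8 q [ 0.77 -0.15  2.14 -0.97  0.82  1.5 ] F [-0.2 -0.3 -1.9] gap 0.28
t 22.275 pos [0.4886 0.2963 0.2096] shift tool mm [  0.6 -23.1  55.5] len 60.0 y-angle -8.8 q [ 0.77 -0.15  2.14 -0.97  0.82  1.5 ] F [-0.2 -0.3 -1.9] gap 0.28
```

Now I move to just above the noses (about 53 mm), then check.

Emit:
apply_moves(travel=[[0,-5,10],[0,-10,20],[0,-14,29],[0,-14,29]], spin=[0,0,0,0])

```text
t: 22.78
position: [0.5002, 0.2929, 0.1758]
eef_rot: [[0.158, 0.649, 0.744], [0.987, -0.097, -0.125], [-0.009, 0.754, -0.656]]
wrist_force: [-0.7, -0.1, -3.5]
finger_gap: 0.274
```

```bash
python3 - <<'E'
from tgt import *
rel()
for h in (.048,.04,.03,.026): go(T(h))
P=camera_params('wrist')
cv2.imwrite('pics/w12.png',cv2.cvtColor(camera('wrist'),cv2.COLOR_RGB2BGR))
crop('pics/w12.png','pics/w12c.png',110,65,190,150,4)
cv2.imwrite('pics/s12.png',cv2.cvtColor(camera('side'),cv2.COLOR_RGB2BGR))
crop('pics/s12.png','pics/s12c.png',130,70,110,110,6)
E
```

```text
gauge in cradle mm [-3.3 -2.2 50.6]
t 22.775 pos [0.5002 0.2929 0.1758] shift tool mm [2.1 2.3 3.5] len 5.0 y-angle -8.5 q [ 0.74 -0.07  2.14 -1.03  0.77  1.57] F [-0.7 -0.1 -3.5] gap 0.27
t 22.775 pos [0.5002 0.2929 0.1758] shift tool mm [ 2.2 -0.3 11.1] len 11.0 y-angle -8.5 q [ 0.74 -0.07  2.14 -1.03  0.77  1.57] F [-0.7 -0.1 -3.5] gap 0.27
t 22.775 pos [0.5002 0.2929 0.1758] shift tool mm [ 2.2 -3.6 20.5] len 21.0 y-angle -8.5 q [ 0.74 -0.07  2.14 -1.03  0.77  1.57] F [-0.7 -0.1 -3.5] gap 0.27
t 22.775 pos [0.5002 0.2929 0.1758] shift tool mm [ 2.3 -4.9 24.3] len 25.0 y-angle -8.5 q [ 0.74 -0.07  2.14 -1.03  0.77  1.57] F [-0.7 -0.1 -3.5] gap 0.27
```

View pics/w12c.png

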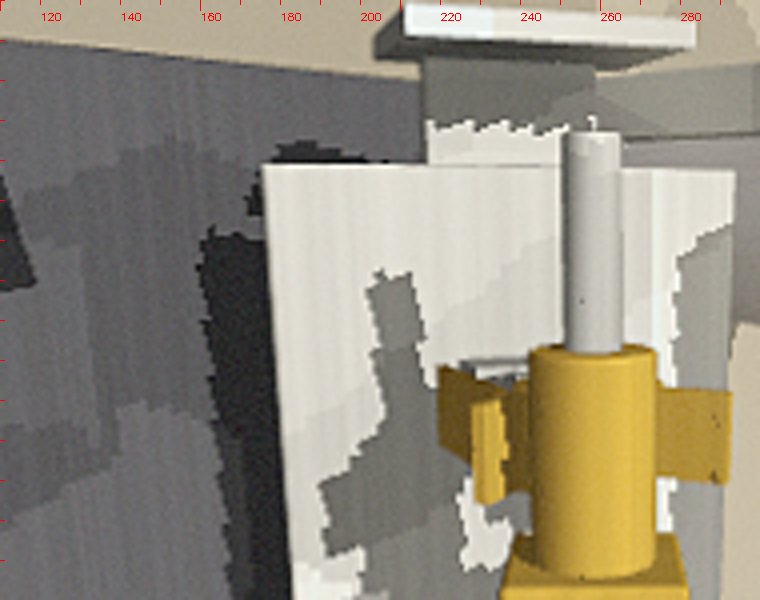

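View pics/s12c.png

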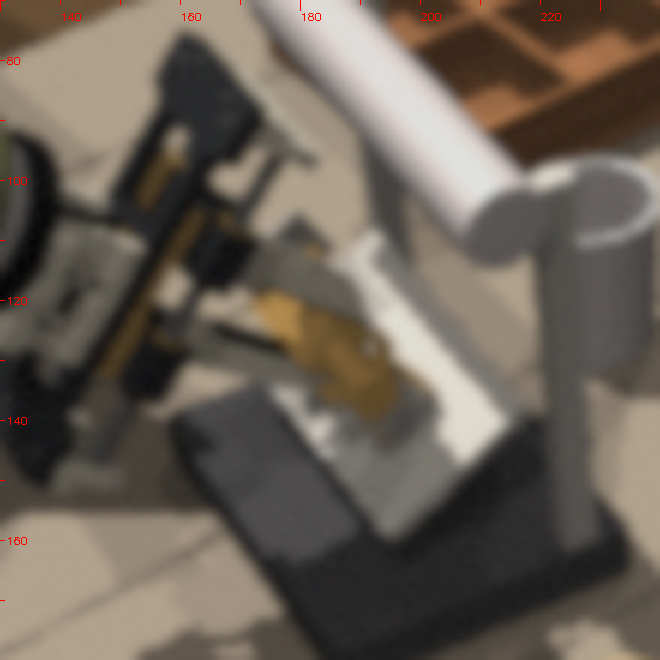

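```bash
python3 - <<'E'
import tgt
from tgt import *
g=lambda a,b:(110+a/4,65+b/4)
rel()
P=camera_params('wrist')
ob=[(g(264,163),cr(-.0425,.075,0)),(g(735,170),cr(.0425,.075,0)),(g(295,600),cr(-.0425,.0,0)),
]
for uv,X in ob: print(uv,proj(P,w(tgt.p,X))[0].round(1))
f=lambda q:np.r_[proj(P,w([*q,-.163],ob[0][1]))[0]-ob[0][0],proj(P,w([*q,-.163],ob[1][1]))[0]-ob[1][0]]
r=least_squares(f,[.58,.28]);print(r.x,r.fun)
tgt.p[:2]=list(r.x);rel()
E
```

```text
gauge in cradle mm [-2.3 -1.5 51.7]
(176.0, 105.75) [176.2 107.4]
(293.75, 107.5) [293.6 109.8]
(183.75, 215.0) [183.1 215.5]
[0.58418072 0.28648884] [ 0.05761919 -0.43776073 -0.10022543  0.49455142]
gauge in cradle mm [-2.3 -2.8 51.7]
```

Emit:
apply_moves(travel=[[3,2,2],[3,2,4],[3,1,8],[3,0,11]], spin=[0,0,0,0])

```text
t: 23.38
position: [0.5099, 0.2973, 0.1751]
eef_rot: [[0.157, 0.643, 0.749], [0.988, -0.1, -0.121], [-0.003, 0.759, -0.651]]
wrist_force: [-51.5, -2.9, 42.0]
finger_gap: 0.276
```

```bash
python3 - <<'E'
from tgt import *
rel()
for h in (.038,.03,.026): go(T(h))
E
```

```text
gauge in cradle mm [ 4.6  4.1 45.8]
t 23.375 pos [0.5099 0.2973 0.1751] shift tool mm [-4.  -6.9  5.8] len 10.0 y-angle -8.8 q [ 0.74 -0.04  2.12 -1.05  0.76  1.58] F [-51.5  -2.9  42. ] gap 0.28
t 23.375 pos [0.5099 0.2973 0.1751] shift tool mm [-4.  -9.6 13.3] len 17.0 y-angle -8.8 q [ 0.74 -0.04  2.12 -1.05  0.76  1.58] F [-51.5  -2.9  42. ] gap 0.28
t 23.375 pos [0.5099 0.2973 0.1751] shift tool mm [ -4.  -10.9  17.1] len 21.0 y-angle -8.8 q [ 0.74 -0.04  2.12 -1.05  0.76  1.58] F [-51.5  -2.9  42. ] gap 0.28
```

Emit:
apply_moves(travel=[[0,0,-6],[0,0,-9]], spin=[0,0])

```text
t: 23.62
position: [0.5024, 0.2965, 0.1764]
eef_rot: [[0.157, 0.648, 0.746], [0.988, -0.098, -0.123], [-0.007, 0.756, -0.655]]
wrist_force: [0.2, 0.0, -2.9]
finger_gap: 0.277
```

```bash
python3 - <<'E'
from tgt import *
rel();go(T(.05))
cv2.imwrite('pics/w13.png',cv2.cvtColor(camera('wrist'),cv2.COLOR_RGB2BGR))
rel()
cv2.imwrite('pics/s13.png',cv2.cvtColor(camera('side'),cv2.COLOR_RGB2BGR))
rel();print(sense()['wrist_force'])
crop('pics/w13.png','pics/w13c.png',110,65,190,150,4)
crop('pics/s13.png','pics/s13c.png',130,70,110,110,6)
E
```

```text
gauge in cradle mm [-1.4  1.9 50.4]
t 23.625 pos [0.5024 0.2965 0.1764] shift tool mm [-1.9  1.2  0.9] len 2.0 y-angle -8.6 q [ 0.75 -0.06  2.13 -1.03  0.77  1.57] F [ 0.2  0.  -2.9] gap 0.28
gauge in cradle mm [-1.5  1.8 50.4]
gauge in cradle mm [-1.5  1.6 50.1]
[-0.04262614 -0.44572193 -2.32308558]
```

View pics/w13c.png

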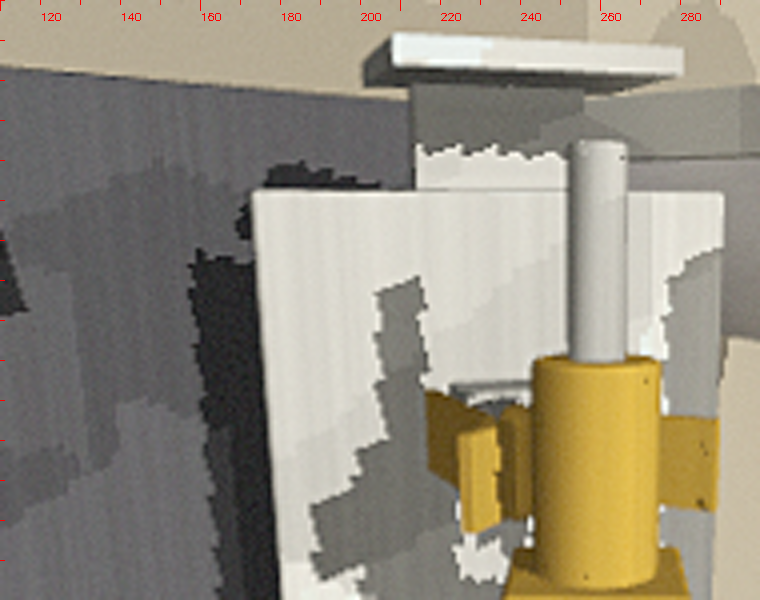

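View pics/s13c.png

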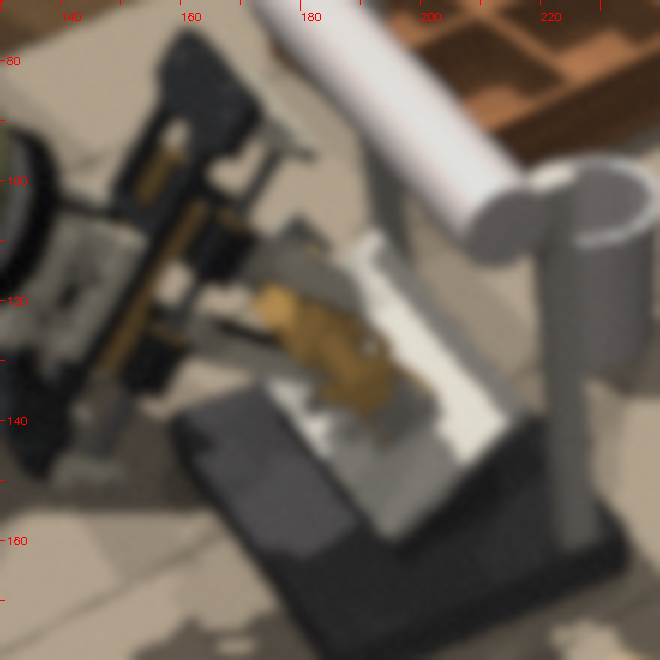

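```bash
cat >> tgt.py <<'E'
def force():
    F=sense()['wrist_force'];a=p[2]
    X=np.array([np.cos(a)*F[0]+np.sin(a)*F[1],-np.sin(a)*F[0]+np.cos(a)*F[1],F[2]+2.7])
    print("force cradle",np.array([X[0]*c+X[2]*s,X[1],-X[0]*s+X[2]*c]).round(1))
E
python3 - <<'E'
import tgt
from tgt import *
g=lambda a,b:(110+a/4,65+b/4)
P=camera_params('wrist');S=sense();R=S['eef_rot'];e=R.T@(P['eye']-S['position'])
ob=[(g(254,192),cr(-.0425,.075,0)),(g(722,192),cr(.0425,.075,0))]
for uv,X in ob: print(uv,proj(P,w(tgt.p,X))[0].round(1))
for n,uv,zt in [("rod tip",g(601,144),.074),("rod base",g(597,360),.074),("block edge",g(597,588),.061)]:
    d=R.T@ray(P,[uv])[0];print(n,((e+d*(zt-e[2])/d[2])*1000).round(1))
print("rims", [proj(P,w(tgt.p,cr(x,y,.049)))[0].round(1).tolist() for x in(-.014,.014) for y in (.028,.042)], "obs L",g(458,430),g(458,530),"R",g(718,418),g(718,510))
for x,zc in ((-.0425,0),):pass
# rim midline: fit x offset: find x,xf such that u of rims match
f=lambda q:[proj(P,w(tgt.p,cr(q[0]-q[1],.035,.049)))[0][0]-g(458,0)[0],proj(P,w(tgt.p,cr(q[0]+q[1],.035,.049)))[0][0]-g(718,0)[0]]
print(least_squares(f,[0,.014]).x)
force()
E
```

```text
(173.5, 113.0) [175.3 112.4]
(290.5, 113.0) [293.3 114.1]
rod tip [82.8  0.8 74. ]
rod base [54.2  0.3 74. ]
block edge [25.2  0.3 61. ]
rims [[237.7, 197.6], [237.5, 173.3], [283.0, 193.8], [283.8, 170.8]] obs L (224.5, 172.5) (224.5, 197.5) R (289.5, 169.5) (289.5, 192.5)
[-0.00173774  0.01972334]
force cradle [ 0.2 -0.4  0.3]
```

```bash
sed -i 's/p=\[.584,.2852,-.163\]/p=[.5822,.2855,-.163]/; s/off=(.004,0,.074)/off=(.0028,.0004,.074)/g' tgt.py; python3 - <<'E'
from tgt import *
rel();
for h in (.05,.046,.042,.038,.034,.03,.026): go(T(h))
E
```

```text
gauge in cradle mm [ 0.4  0.4 49.3]
t 23.725 pos [0.5024 0.2963 0.1761] shift tool mm [-0.4 -0.2 -0.8] len 1.0 y-angle -8.6 q [ 0.75 -0.06  2.13 -1.03  0.77  1.57] F [-0.  -0.4 -2.3] gap 0.27
t 23.725 pos [0.5024 0.2963 0.1761] shift tool mm [-0.4 -1.5  3. ] len 3.0 y-angle -8.6 q [ 0.75 -0.06  2.13 -1.03  0.77  1.57] F [-0.  -0.4 -2.3] gap 0.27
t 23.725 pos [0.5024 0.2963 0.1761] shift tool mm [-0.4 -2.8  6.8] len 7.0 y-angle -8.6 q [ 0.75 -0.06  2.13 -1.03  0.77  1.57] F [-0.  -0.4 -2.3] gap 0.27
t 23.725 pos [0.5024 0.2963 0.1761] shift tool mm [-0.4 -4.1 10.6] len 11.0 y-angle -8.6 q [ 0.75 -0.06  2.13 -1.03  0.77  1.57] F [-0.  -0.4 -2.3] gap 0.27
t 23.725 pos [0.5024 0.2963 0.1761] shift tool mm [-0.4 -5.4 14.4] len 15.0 y-angle -8.6 q [ 0.75 -0.06  2.13 -1.03  0.77  1.57] F [-0.  -0.4 -2.3] gap 0.27
t 23.725 pos [0.5024 0.2963 0.1761] shift tool mm [-0.3 -6.7 18.1] len 19.0 y-angle -8.6 q [ 0.75 -0.06  2.13 -1.03  0.77  1.57] F [-0.  -0.4 -2.3] gap 0.27
t 23.725 pos [0.5024 0.2963 0.1761] shift tool mm [-0.3 -8.  21.9] len 23.0 y-angle -8.6 q [ 0.75 -0.06  2.13 -1.03  0.77  1.57] F [-0.  -0.4 -2.3] gap 0.27
```

Emit:
apply_moves(travel=[[0,-1,2],[0,-2,4],[0,-2,5],[0,-2,5]], spin=[0,0,0,0])

```text
t: 24.22
position: [0.5054, 0.296, 0.1717]
eef_rot: [[0.158, 0.647, 0.746], [0.987, -0.098, -0.123], [-0.007, 0.756, -0.655]]
wrist_force: [1.7, 0.1, 0.4]
finger_gap: 0.275
```

```bash
python3 - <<'E'
from tgt import *
rel();force()
E
```

```text
gauge in cradle mm [ 0.8  0.6 44.1]
force cradle [3.  0.4 1.8]
```

Emit:
apply_moves(travel=[[0,0,2],[0,-1,4],[0,-1,4]], spin=[0,0,0])

```text
t: 24.6
position: [0.5079, 0.2966, 0.1697]
eef_rot: [[0.156, 0.646, 0.747], [0.988, -0.099, -0.121], [-0.005, 0.757, -0.653]]
wrist_force: [-5.5, 2.3, 7.7]
finger_gap: 0.276
```

```bash
python3 - <<'E'
from tgt import *
rel();force()
E
```

```text
gauge in cradle mm [ 2.   1.9 41.1]
force cradle [ 0.2  1.4 11.9]
```

Emit:
apply_moves(travel=[[0,-1,3],[0,-2,5],[0,-2,6],[0,-2,6]], spin=[0,0,0,0])

```text
t: 25.1
position: [0.5106, 0.2953, 0.1627]
eef_rot: [[0.157, 0.648, 0.746], [0.988, -0.098, -0.123], [-0.006, 0.756, -0.655]]
wrist_force: [3.4, 2.7, -0.1]
finger_gap: 0.278
```

```bash
python3 - <<'E'
from tgt import *
rel();force()
E
```

```text
gauge in cradle mm [ 0.9  0.8 33.5]
force cradle [3.8 3.2 0.8]
```

Emit:
apply_moves(travel=[[0,0,2],[0,-1,4],[0,-1,5],[0,-1,5]], spin=[0,0,0,0])

```text
t: 25.6
position: [0.5136, 0.2937, 0.1579]
eef_rot: [[0.158, 0.648, 0.745], [0.987, -0.098, -0.125], [-0.008, 0.755, -0.655]]
wrist_force: [8.4, -1.0, -4.8]
finger_gap: 0.274
```

```bash
python3 - <<'E'
from tgt import *
rel();force()
cv2.imwrite('pics/w14.png',cv2.cvtColor(camera('wrist'),cv2.COLOR_RGB2BGR))
cv2.imwrite('pics/s14.png',cv2.cvtColor(camera('side'),cv2.COLOR_RGB2BGR))
crop('pics/w14.png','pics/w14c.png',110,65,190,150,4)
crop('pics/s14.png','pics/s14c.png',130,70,110,110,6)
E
```

```text
gauge in cradle mm [ 1.1 -0.4 27.8]
force cradle [ 6.2  0.4 -6. ]
```

View pics/w14c.png

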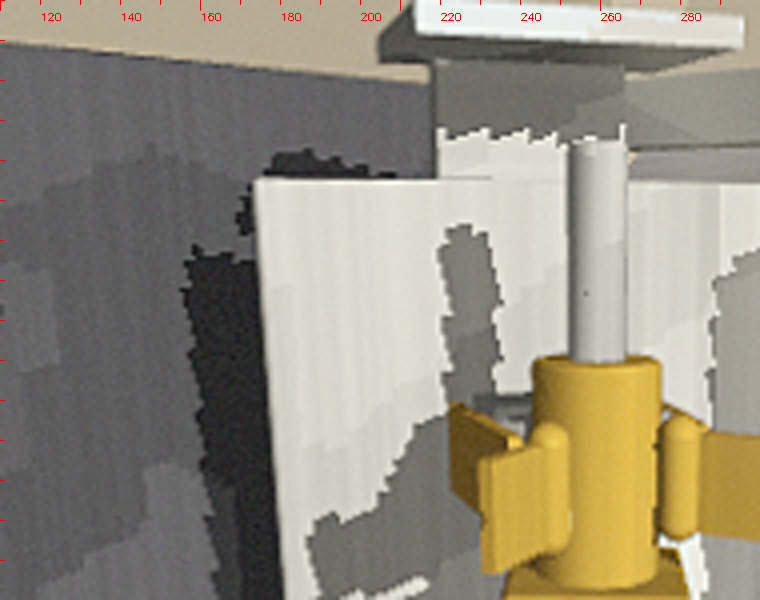

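View pics/s14c.png

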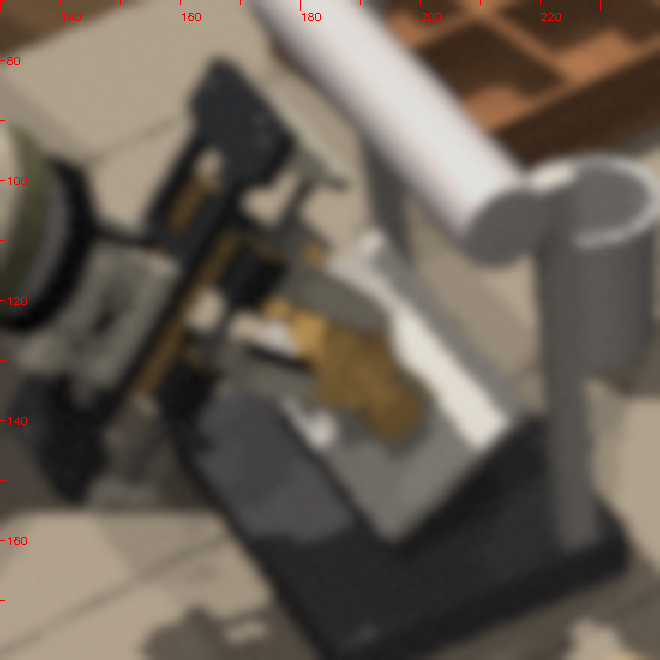

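Emit:
apply_moves(travel=[[0,-1,2],[0,-1,3],[0,-1,3]], spin=[0,0,0])

```text
t: 26.08
position: [0.5147, 0.2939, 0.1573]
eef_rot: [[0.159, 0.646, 0.746], [0.987, -0.098, -0.125], [-0.008, 0.757, -0.654]]
wrist_force: [-27.0, -6.5, 24.3]
finger_gap: 0.274
```

```bash
python3 - <<'E'
from tgt import *
rel();force()
E
```

```text
gauge in cradle mm [ 1.9 -0.  26.8]
force cradle [ -8.7 -10.8  36.2]
```

Emit:
apply_moves(travel=[[0,1,-2],[0,1,-2]], spin=[0,0])

```text
t: 26.32
position: [0.5142, 0.294, 0.1577]
eef_rot: [[0.158, 0.648, 0.745], [0.987, -0.098, -0.124], [-0.007, 0.755, -0.655]]
wrist_force: [2.7, -1.9, -0.6]
finger_gap: 0.273
```

```bash
python3 - <<'E'
from tgt import *
rel();force()
E
```

```text
gauge in cradle mm [ 1.6  0.  27.4]
force cradle [ 3.7 -1.5  0.3]
```

The force is near zero, so I open and back out along the tool.

Emit:
apply_moves(travel=[[0,0,0],[0,0,0],[0,0,0],[0,0,-3]], spin=[0,0,0,0], gripper=0.1)

```text
t: 26.82
position: [0.5119, 0.2946, 0.1596]
eef_rot: [[0.158, 0.648, 0.745], [0.987, -0.098, -0.124], [-0.007, 0.755, -0.655]]
wrist_force: [-0.5, 0.9, 0.1]
finger_gap: 0.446
```

Emit:
apply_moves(travel=[[0,0,-15],[0,0,-35],[0,0,-60],[0,0,-95],[0,0,-130]], spin=[0,0,0,0,0])

```text
t: 27.45
position: [0.4137, 0.3108, 0.2461]
eef_rot: [[0.157, 0.648, 0.745], [0.988, -0.098, -0.123], [-0.006, 0.755, -0.655]]
wrist_force: [-0.3, 1.4, 0.8]
finger_gap: 0.448
```

```bash
python3 - <<'E'
from tgt import *
rel();force()
for n in ('wrist','side','top'):
    cv2.imwrite(f'pics/{n}15.png',cv2.cvtColor(camera(n),cv2.COLOR_RGB2BGR))
crop('pics/side15.png','pics/s15c.png',130,70,110,110,6)
E
```

```text
gauge in cradle mm [-42.4   0.4 154.9]
force cradle [1.3 1.3 3.3]
```

View pics/wrist15.png

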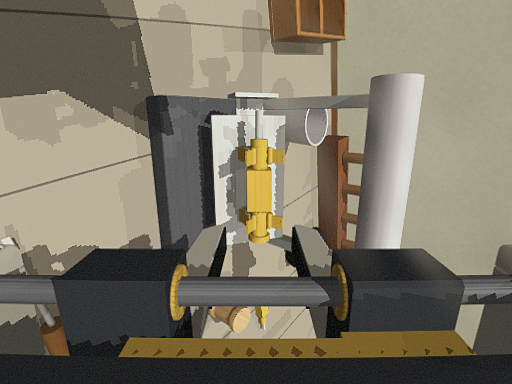

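View pics/s15c.png

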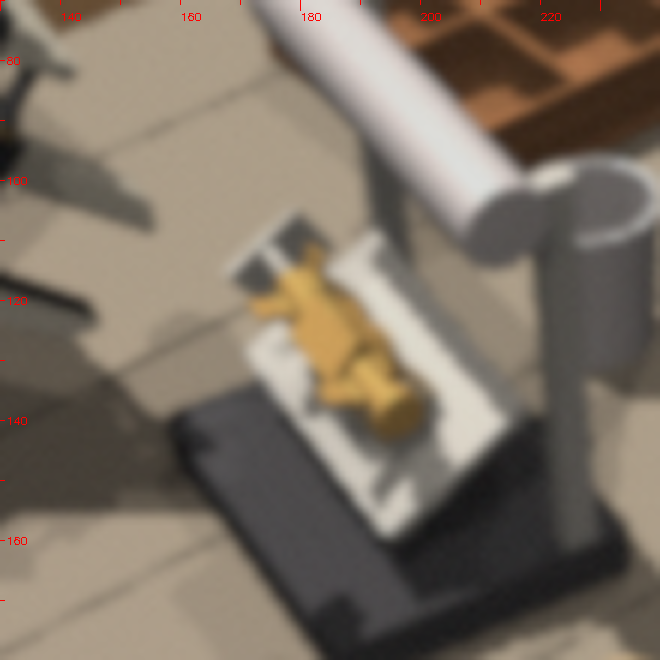

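View pics/top15.png

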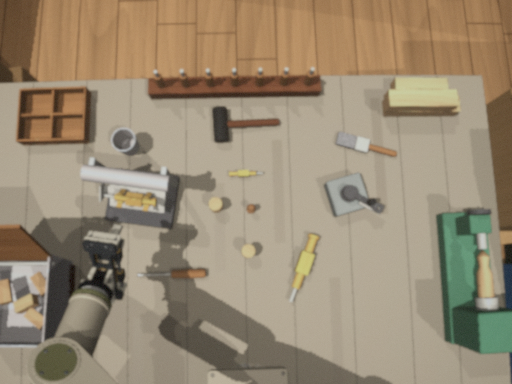

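```bash
python3 - <<'E'
from tgt import *
crop('pics/wrist15.png','pics/w15c.png',195,85,110,165,5)
crop('pics/side15.png','pics/s15h.png',300,240,100,90,6)
P=camera_params('wrist')
for n,X in dict(rodtip=cr(0,.08,.03),capend=cr(0,-.058,.03),blk=cr(0,0,.043),c1=cr(-.0425,.075,0),c2=cr(.0425,.075,0),c3=cr(-.0425,-.075,0)).items(): print(n,proj(P,w(p,X))[0].round(1))
E
```

```text
rodtip [257.5 112.1]
capend [256.6 240.9]
blk [261.1 193.5]
c1 [209.6 117.2]
c2 [284.1 118. ]
c3 [214.4 248.8]
```

View pics/w15c.png

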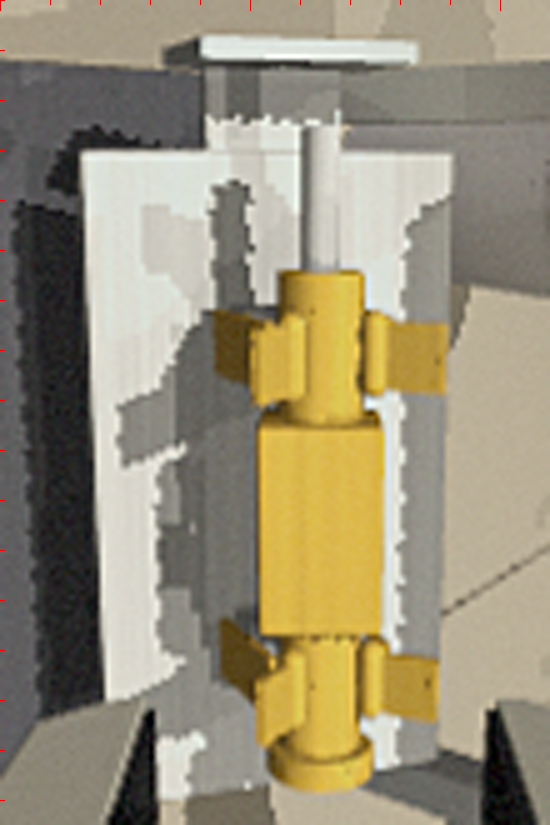

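View pics/s15h.png

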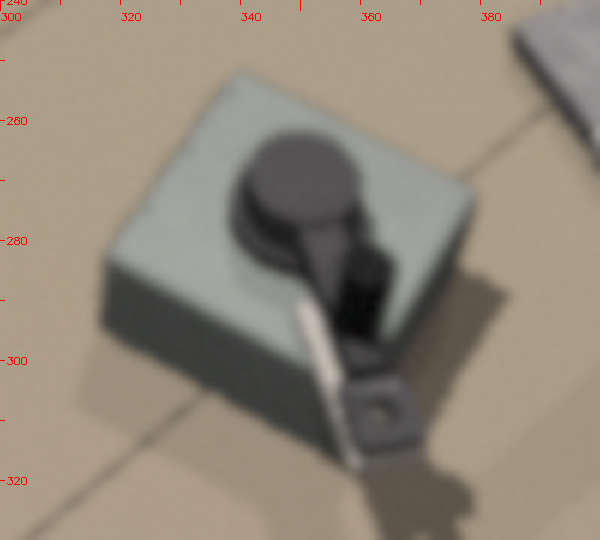

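```bash
python3 - <<'E'
from h import *
crop('pics/top15.png','pics/t15h.png',310,165,90,60,8)
crop('pics/w3.png','pics/w3c.png',210,135,120,110,6)
E
```

```text
(no output)
```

View pics/t15h.png

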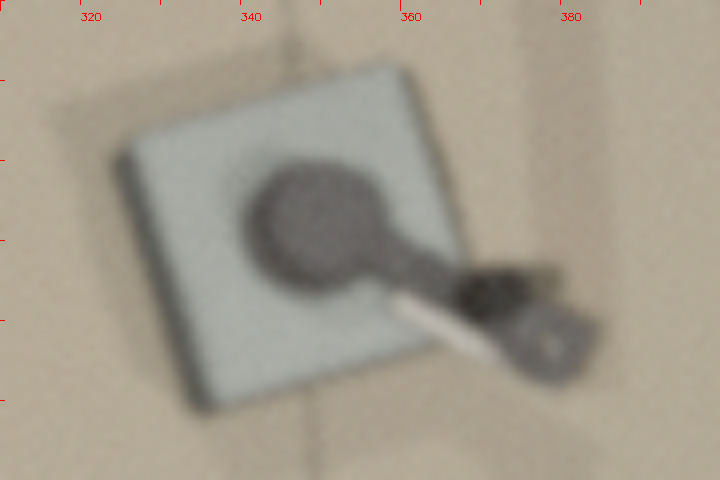

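View pics/w3c.png

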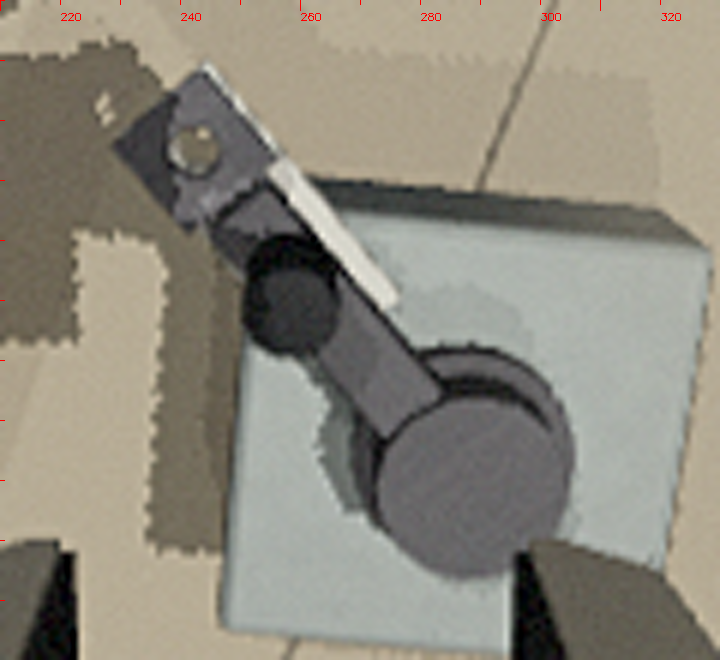

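```bash
python3 - <<'E'
from h import *
crop('pics/top0.png','pics/t0h.png',310,165,90,60,8)
crop('pics/side0.png','pics/s0h.png',300,240,100,90,6)
E
```

```text
(no output)
```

View pics/t0h.png

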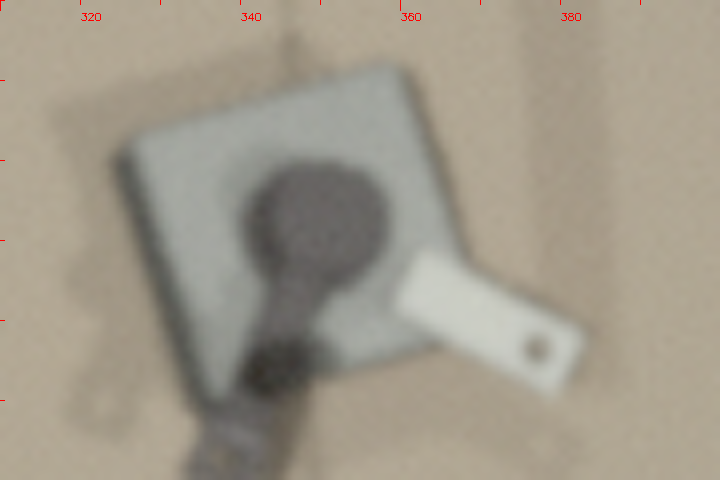

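View pics/s0h.png

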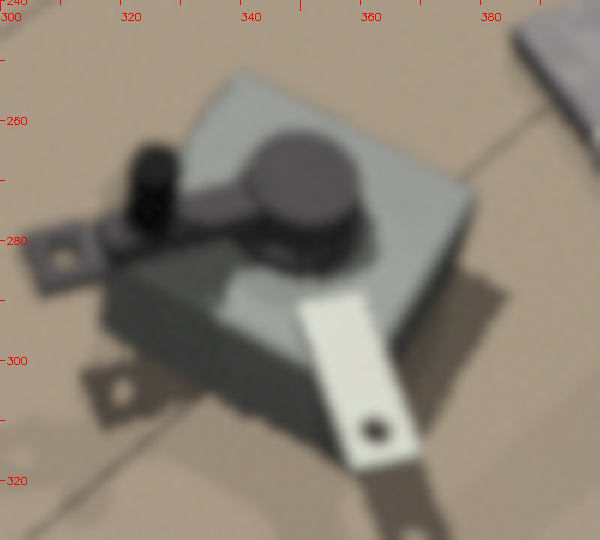

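The last pictures show the gauge lying square in both clips with the noses closed over its journals. The handle is at off, at or just past alignment and limited by its stop, and the bystanders are where they were. I hand in.

```bash
python3 - <<'E'
from cell import *
s=sense();print(s['t'],s['wrist_force'].round(1),abs(s['qvel']).max())
print(finish_job())
E
```

```text
27.6 [-0.4  0.6  0.5] 0.04575542177684662
the job is handed in; nothing more can be done
None
```

The isolator handle is at off and the gauge is pressed home in both spring clips, rod towards the scale plate. I let go and handed the job in at 27.6 s; it reports no verdict.

**How it went:**
- **Tilt:** The moves allow no tilt, so I gained about 49° by pushing against the edge of the arm's reach. That let the gripper pass under the pipe.
- **Insertion:** The first push met the upper jaw off-centre, with about 66 N at the wrist. I backed off, corrected about 2 mm, and pushed again. The clips snapped at about 12 N. A final press of about 36 N moved the gauge only about 1 mm, so it was seated.

**Last checks:**
- **Gauge:** The pictures show both pairs of noses closed over the journals. The gauge sits about 2 mm towards the cap side, inside the 10 mm limit. The axis height worked out from the arm (27 to 28 mm) disagrees slightly with the nominal 30 mm, which I put down to calibration error.
- **Handle:** Its hole is over the hasp hole. Rough readings put it 1 to 2 mm past alignment, and the stop limits that to about 1.8 mm.
- **Bystanders and gripper:** Nothing else looked moved in the top picture. The gripper was clear, with about 1 N left at the wrist.

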